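# Load the valve balls into the sample changer

## Task

Load every dark ball from the tray into the sample changer, one to a nest: lower a ball gently, without dropping or ramming it, into the nest that stands at the red arrow, let go, turn the wheel one click clockwise (seen from above) to bring up the next nest, and carry on until all balls are loaded, loading only at the arrow and ending with one click after the last ball. Then press the green start button; leave the bottle, the blue mount and the cup where they are.

Things in the scene. Friction and masses are not known exactly. Their poses are not given: they have to be found in the camera images.
- changer: Cream sample changer, fixed: round base, radius 118 mm, 40 mm high, under a silver wheel (radius 112 mm, flat top 52 mm above the table) with six nests and a orange bar knob. Origin: its axis, on the table. The loading station is 80 mm from the axis on its own -x side, where a nose (out to 160 mm) bears a red arrow. A 75 mm square console, 40 mm high, at its own (-35, 145) mm holds the button.
- wheel (a joint): Wheel angle (rad): near 0 at the start with nest 1 at the loading station; grows as the wheel turns CLOCKWISE seen from above. It clicks into rest every 60 degrees (1.047 rad): let go within 25 degrees of a rest position, it swings into it by itself within a second. Needs at most 0.15 N m to turn. Stops at -0.35 and 6.6.
- station (a point): The loading station, fixed to the base: 80 mm from the wheel's axis and 16 mm above the wheel's plate (68 mm above the table), where the centre of a ball seated there lies. Axes as the base: x along the radius, y across it.
- knob (a point): On the wheel's axis, at the height to grip the knob: an upright orange bar 46 mm long (its own x) and 14 mm thick (its own y), its top 52 mm above the wheel's plate; this point is 40 mm above the plate (92 mm above the table). Below 12 mm above the plate the knob is a 48 mm disc. Turns with the wheel.
- start_top (a point): Centre of the top of the green start button (28 mm across, in a black collar), 62 mm above the table when up; goes down with the button.
- start (a joint): Travel of the start button (m): 0 up, 0.006 fully down, which takes 5 N; springs back. Counts as pressed from 4 mm.
- tray: White low tray, fixed, 220 mm (its x) by 250 mm (its y): grey padded floor 4 mm above the table, rim 6 mm wide and 8 mm above the table. Origin: centre of the underside.
- nest1 (a point): Nest 1, 80 mm from the wheel's axis; point 16 mm above its floor (the wheel's plate), where a seated ball's centre lies. A nest: blue disc between four steel pins, 6 mm thick, 39 mm tall, white tips, 16 mm to each side along the radius and 20.5 mm across it. A ball has 3 mm play; fingers fit down between the pins on the inner and outer side (35 mm gaps). Nests are 60 degrees apart.
- nest2 (a point): Nest 2, 80 mm from the wheel's axis; point 16 mm above its floor (the wheel's plate), where a seated ball's centre lies. Comes to the loading station after 1 click(s).
- nest3 (a point): Nest 3, 80 mm from the wheel's axis; point 16 mm above its floor (the wheel's plate), where a seated ball's centre lies. Comes to the loading station after 2 click(s).
- nest4 (a point): Nest 4, 80 mm from the wheel's axis; point 16 mm above its floor (the wheel's plate), where a seated ball's centre lies. Comes to the loading station after 3 click(s).
- nest5 (a point): Nest 5, 80 mm from the wheel's axis; point 16 mm above its floor (the wheel's plate), where a seated ball's centre lies. Comes to the loading station after 4 click(s).
- nest6 (a point): Nest 6, 80 mm from the wheel's axis; point 16 mm above its floor (the wheel's plate), where a seated ball's centre lies. Comes to the loading station after 5 click(s).
- ball1: Dark ceramic valve ball: a 40 mm ball with two flats (24 mm across, 32 mm apart, pale bore mark) square to its own z, about 110 g; origin at its centre. Starts standing on a flat on the tray, centre 20 mm above the table; may lie in a nest either way. May be absent (None).
- ball2: Dark ceramic valve ball: a 40 mm ball with two flats (24 mm across, 32 mm apart, pale bore mark) square to its own z, about 110 g; origin at its centre. Starts standing on a flat on the tray, centre 20 mm above the table; may lie in a nest either way. May be absent (None).
- ball3: Dark ceramic valve ball: a 40 mm ball with two flats (24 mm across, 32 mm apart, pale bore mark) square to its own z, about 110 g; origin at its centre. Starts standing on a flat on the tray, centre 20 mm above the table; may lie in a nest either way. May be absent (None).
- ball4: Dark ceramic valve ball: a 40 mm ball with two flats (24 mm across, 32 mm apart, pale bore mark) square to its own z, about 110 g; origin at its centre. Starts standing on a flat on the tray, centre 20 mm above the table; may lie in a nest either way. May be absent (None).
- reagent: Bystander: amber bottle, 60 mm across, 130 mm tall, beyond the changer. Origin: centre of the underside.
- mount: Bystander: blue resin mount, 50 x 50 x 28 mm, beyond the tray. Origin: centre of the underside.
- beaker: Bystander: white ceramic cup, 70 mm across, 80 mm tall, beyond the changer. Origin: centre of the underside.

How it is judged:
By the outcome, as a careful person would: the job done as asked, in the order asked, and still so for the second after the job is handed in, with the robot touching nothing.
Of ball1, ball2, ball3, ball4 only 3 to 4 are there at a start; the rules pass over those that are not, and their reading is None.
At some moment in a run one of ball1, ball2, ball3, ball4 may be knocked a few centimetres aside while the robot is not near it.
It also fails if it takes over 208 s, if anything falls off the work surface, if the arm or the gripper's body presses on something with over 40 N, if the wrist force passes 120 N, or if a joint passes its speed limit or range.

## Robot

A 6-joint arm with a two-finger parallel gripper is mounted at the origin on the work surface. World frame = base frame: x ahead of the robot, y to its left, z up, the work surface at z = 0. Lengths are in m, angles in degrees, forces in N, time in s.
With the tool pointing down it reaches from about 0.4 to 0.825 m from the base axis. Payload 7 kg.
Tool frame: the origin (TCP) lies on the centre line of the jaws, within the pads' length; the fingertips stand 14 mm ahead of it and the grasp point (between the pads) lies 5 mm behind it; z points along the fingers, y is the line along which they close (so a half turn about z gives the same grasp; the last joint's range is limited). The gripper opens to 88 mm and grips with 3 to 60 N. Pads are 19 mm wide; open, the fingers measure 130 mm over their backs; the gripper's body (78 mm by 193 mm) begins 47 mm behind the grasp point.
Start: joints at [-47.091, 20.546, 0.682, 0, -70.136, -16.507], TCP at [0.3, -0.605, 0.212] pointing down, gripper open.
Joint ranges: [-176.03, 176.03], [-82.01, 121.73], [-58.28, 71.71], [-173.87, 95.51], [-174.79, -0.11], [-173.66, 173.66]. Speed limits (degrees/s): [136.94, 136.94, 172.46, 180, 180, 180].

## Interface

Orientations are given as [roll, pitch, yaw] about the fixed x, y, z axes, in that order (R = Rz(yaw) Ry(pitch) Rx(roll)).
In Python, from plant import r gives the robot as it stands.
- The arm moves only by the tool send_rows, never from a script. Its argument "steps" is a list of rows, each an object with "dp": the shift along the tool's x, y, z in mm, a list of three; "roll": the turn about the tool's z in rad; "jaw": the opening in per cent of the stroke, from 0 (shut) to 100 (fully open). In form: [{"dp": [tx, ty, tz], "roll": roll, "jaw": jaw}, ...]. A call has 1 to 5 rows; each row is the pose to reach, as a shift and turn from the pose commanded when the call began, along the tool's axes at that moment; what a row does not reach only later rows make up. A row lasts 1/8 s, in which the tool goes at most 62.5 mm and 10.7 degrees, less where a joint would pass 70% of its speed; a pose out of reach is approached as far as the arm can. A call with a gripper value outside its range is refused whole. The fingers move at their own pace and stop on an object; "newtons" is the grip in N (left out, the last holds). Time passes only in rows, so rows that repeat a pose let the fingers close. It gives the time, the measured TCP pose, the force, the opening and the grip force at its end, in the units of the state.
- r.get_state(): the state, without advancing time (a new reading comes with each control period).
- r.capture(name): name is "scene" or "top" or "wrist"; returns a dict with "image" (480x640x3 uint8, blue, green, red), "K" (3x3 intrinsics, pixels), "dist" ([k1, k2, p1, p2, k3] as OpenCV has them; the pictures are not rectified), "rvec" (rotation vector, rad) and "tvec" (3), from world to camera coordinates, as OpenCV has them. Camera axes: x right, y down, z forward; pixel columns grow to the right and rows downward; lengths in m; the calibration is good to about 2 mm. A picture is of the moment at which its call begins. There is no depth.
- r.close_job(): hands the job in; it is judged then, once.
The state is a dict: "time_s": time; "joints": joint angles; "qd": joint speeds; "joint_torque": joint torques, N m; "tcp_pos": TCP position; "eef_rot": TCP orientation; "contact_force": force on the tool from outside, world axes, zero at the start; "moment": the same for the moment, N m; "gripper_width": finger opening in m; "gripper_force": force on a finger pad.
Only numpy, scipy, OpenCV 4.12 (cv2) and the standard library are available. Lean on these libraries where they do the work, as an engineer would, in place of code of your own. Each camera call takes 0.05 s, during which the arm holds its last target. There are 200 camera calls.

## Working session

There is one attempt and no reset: what is moved stays moved. The work goes in short steps, Python scripts to look and compute and a tool call to move; the robot and the scene stay as the last step left them, time stands still between calls to the robot, and variables do not carry over. Pictures are saved under pics/ and viewed, at most 14 in all, crops included, and the job is handed in when it is done.

Besides the shell and the picture viewer there is one more tool, called after "Call:" by a JSON object that holds its "method" and its "body". send_rows: Moves the arm, as the interface text tells. Its arguments: {"type":"object","properties":{"steps":{"type":"array","items":{"type":"object","properties":{"dp":{"type":"array","items":{"type":"number"}},"roll":{"type":"number"},"jaw":{"type":"number"}}}},"newtons":{"type":"number"}},"required":["steps"]}

```bash
ls; mkdir -p pics; cat > h.py <<'E'
import numpy as np, cv2
from plant import r
def cap(n,f=None):
    c=r.capture(n)
    if f: cv2.imwrite('pics/'+f,c['image'])
    return c
def px2w(c,uv,z):
    uv=np.array(uv,float).reshape(-1,1,2)
    n=cv2.undistortPoints(uv,c['K'],np.array(c['dist']))[:,0]
    R=cv2.Rodrigues(np.array(c['rvec'],float))[0];t=np.array(c['tvec'],float).ravel()
    d=np.c_[n,np.ones(len(n))]@R; o=-R.T@t
    z=np.broadcast_to(z,len(n))
    return o+d*((z-o[2])/d[:,2])[:,None]
def w2px(c,P):
    return cv2.projectPoints(np.array(P,float).reshape(-1,3),np.array(c['rvec'],float),np.array(c['tvec'],float),c['K'],np.array(c['dist']))[0][:,0]
E
python3 - <<'E'
from h import *
import pickle
cs={n:cap(n,n+'0.png') for n in('top','scene')}
pickle.dump(cs,open('c0.pkl','wb'))
print(r.get_state())
E
```

```text
pics
{'time_s': 0.1, 'joints': array([-4.70925675e+01,  2.05860135e+01,  6.38542274e-01, -1.47617627e-02,
       -7.01366251e+01, -1.65070171e+01]), 'qd': array([-0.03691317, -0.12508222,  0.18614126,  0.0707832 , -0.03858418,
       -0.06400399]), 'joint_torque': array([-4.82321557e-03, -5.84161627e+01,  2.93748611e+01,  7.01576695e+00,
        1.00813323e-02, -7.14292037e-05]), 'tcp_pos': array([ 0.29988512, -0.60421204,  0.21143698]), 'eef_rot': array([ 1.79915426e+02, -1.05904698e-02, -1.53604603e+02]), 'contact_force': array([-0.34563347,  0.43104199,  0.05903668]), 'moment': array([ 0.07692724, -0.02773233, -0.0281132 ]), 'gripper_force': 0.0, 'gripper_width': 0.0876692455768161}
```

View pics/top0.png

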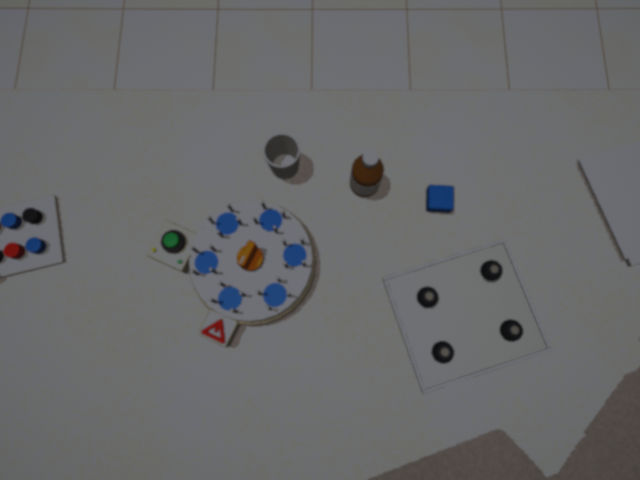

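View pics/scene0.png

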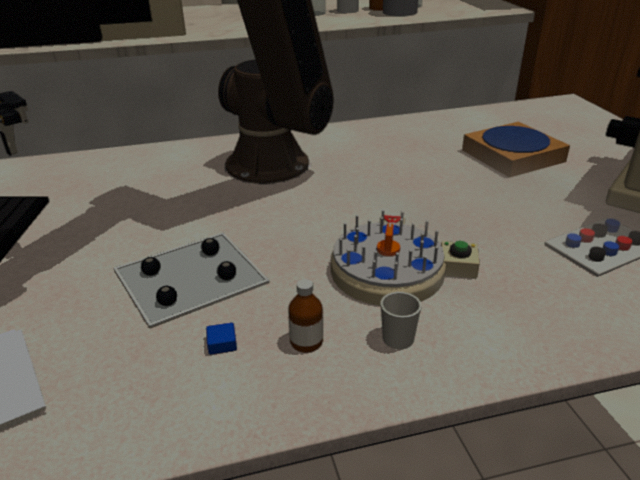

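The top view shows four balls at about (428,297), (491,270), (512,330) and (443,352). The nests ring the knob at (251,257), with the loading nest at (230,298) by the arrow at (215,331). The button is at (173,240).

```bash
cat > m.py <<'E'
from h import *
from scipy.optimize import least_squares
def blobs(c,kind):
    im=c['image'];h=cv2.cvtColor(im,cv2.COLOR_BGR2HSV);V=h[...,2];H=h[...,0];S=h[...,1]
    m={'blue':(abs(H.astype(int)-110)<15)&(S>150)&(V>60),'dark':(V<60)&(S<120),'green':(abs(H.astype(int)-65)<20)&(S>120)&(V>50),'red':((H<6)|(H>174))&(S>150)&(V>60),'orange':(abs(H.astype(int)-12)<6)&(S>150)&(V>60)}[kind].astype('uint8')
    n,l,s,ce=cv2.connectedComponentsWithStats(m)
    return [(ce[i].round(1),s[i]) for i in range(1,n) if s[i][4]>25]
def balls(c):
    # dark silhouettes; refine by projecting sphere centre z=.02
    out=[]
    for ce,s in blobs(c,'dark'):
        if 370<ce[0]<560 and 230<ce[1]<400 and s[4]>100:
            out.append((px2w(c,[ (s[0]+(s[2]-1)/2,s[1]+(s[3]-1)/2)],.02)[0].round(4),s))
    return out
def changer(c):
    b=np.array([e for e,s in blobs(c,'blue') if 190<e[0]<310 and 200<e[1]<310])
    P=px2w(c,b,.052)[:,:2]
    f=lambda p:np.array([np.min(np.linalg.norm(p[:2]+.08*np.c_[np.cos(p[2]+np.arange(6)*np.pi/3),np.sin(p[2]+np.arange(6)*np.pi/3)]-q,axis=1)) for q in P])
    best=min((least_squares(f,[*P.mean(0),a]) for a in np.arange(0,1.05,.2)),key=lambda s:s.cost)
    return P,best
E
python3 - <<'E'
from m import *
import pickle
c=pickle.load(open('c0.pkl','rb'))['top']
P,b=changer(c);print(P.round(4),b.x,np.rad2deg(b.x[2]),b.fun)
for x in balls(c):print(x)
print('arrow',[(e,px2w(c,[e],.04)[0].round(4),s[4]) for e,s in blobs(c,'red')])
print('green',[(e,px2w(c,[e],.062)[0].round(4)) for e,s in blobs(c,'green')])
print('orange',[(e,px2w(c,[e],.08)[0].round(4)) for e,s in blobs(c,'orange')])
print('tray',px2w(c,[(384,279),(503,243),(547,348),(423,391)],.008).round(4))
a=px2w(c,[(215,331)],.04)[0][:2]-b.x[:2];print(np.linalg.norm(a),np.rad2deg(np.arctan2(a[1],a[0])))
E
```

```text
[[0.6489 0.1102]
 [0.6406 0.1899]
 [0.5821 0.0646]
 [0.5692 0.2244]
 [0.5093 0.0985]
 [0.503  0.1785]] [0.57553603 0.14435672 0.60726069] 34.793474509004525 [0.00103085 0.00061607 0.00015524 0.00048747 0.00056957 0.00013236]
(array([ 0.5585, -0.3022,  0.02  ]), array([481, 261,  21,  20, 305], dtype=int32))
(array([ 0.5087, -0.1802,  0.02  ]), array([417, 287,  21,  21, 291], dtype=int32))
(array([ 0.4492, -0.3293,  0.02  ]), array([500, 320,  23,  21, 330], dtype=int32))
(array([ 0.41  , -0.2029,  0.02  ]), array([432, 342,  22,  21, 307], dtype=int32))
arrow [(array([ 11.6, 249.9]), array([0.5929, 0.5854, 0.04  ]), np.int32(170)), (array([215.4, 330.5]), array([0.4468, 0.2028, 0.04  ]), np.int32(185))]
green [(array([170.4, 239.5]), array([0.6075, 0.2879, 0.062 ]))]
orange [(array([359.4, 168.9]), array([ 0.7367, -0.0546,  0.08  ])), (array([247.5, 254. ]), array([0.5771, 0.1445, 0.08  ])), (array([255.2, 260.1]), array([0.5662, 0.1306, 0.08  ]))]
tray [[ 0.544  -0.1033  0.008 ]
 [ 0.6141 -0.334   0.008 ]
 [ 0.4176 -0.3965  0.008 ]
 [ 0.3421 -0.1671  0.008 ]]
0.14250028425831765 155.47732898158932
```

```bash
cat > plan.py <<'E'
# plan from commanded pose (x,y,z mm, yaw deg) through world targets -> rounded tool shifts
import json,sys,numpy as np
def plan(targets,f='cmd.json'):
    p=np.array(json.load(open(f)))
    for t in targets:
        t=np.array(t,float); a=np.deg2rad(p[3]); X=np.array([np.cos(a),np.sin(a)]);Y=np.array([np.sin(a),-np.cos(a)])
        d=t[:2]-p[:2]; dp=np.round([d@X,d@Y,-(t[2]-p[2])],1); roll=round(-np.deg2rad(t[3]-p[3]),3)
        p[:2]+=dp[0]*X+dp[1]*Y; p[2]-=dp[2]; p[3]-=np.rad2deg(roll)
        print(dp.tolist(),roll,'->',p.round(1))
    json.dump(p.tolist(),open(f,'w'))
E
echo '[300,-605,212,-153.598]' > cmd.json
python3 -c "
from plan import *
plan([(430,-450,200,-130),(558.5,-302.2,150,-115.2)])"
```

```text
[-185.4, 81.0, 12.0] -0.412 -> [ 430. -450.  200. -130.]
[-195.8, -3.4, 50.0] -0.258 -> [ 558.5 -302.2  150.  -115.2]
```

Call:
{"method": "send_rows", "body": {"steps": [{"dp":[-46,20,3],"roll":-0.103,"jaw":100},{"dp":[-93,40,6],"roll":-0.206,"jaw":100},{"dp":[-139,61,9],"roll":-0.309,"jaw":100},{"dp":[-185.4,81.0,12.0],"roll":-0.412,"jaw":70},{"dp":[-185.4,81.0,12.0],"roll":-0.412,"jaw":70}], "newtons": 20}}

```text
time_s: 0.72
tcp_pos: [0.432, -0.447, 0.1998]
eef_rot: [180.0, 0.0, -129.7]
contact_force: [-0.3, 0.0, -0.3]
gripper_width: 0.073
gripper_force: 0.0
```

Call:
{"method": "send_rows", "body": {"steps": [{"dp":[-49,-1,12],"roll":-0.065,"jaw":70},{"dp":[-98,-2,25],"roll":-0.13,"jaw":70},{"dp":[-147,-3,37],"roll":-0.195,"jaw":70},{"dp":[-195.8,-3.4,50],"roll":-0.258,"jaw":70},{"dp":[-195.8,-3.4,50],"roll":-0.258,"jaw":70}]}}

```text
time_s: 1.35
tcp_pos: [0.5595, -0.2997, 0.1485]
eef_rot: [179.9, -0.0, -115.0]
contact_force: [-0.1, -0.6, -0.8]
gripper_width: 0.0614
gripper_force: 0.0
```

```bash
python3 - <<'E'
from h import *
import pickle
c=cap('wrist','w1.png');pickle.dump(c,open('w1.pkl','wb'))
s=r.get_state();print(s['tcp_pos'],s['eef_rot'],s['gripper_width'],s['joints'])
R=cv2.Rodrigues(np.array(c['rvec']))[0];print(-R.T@np.array(c['tvec']).ravel(),R.round(2))
E
```

```text
[ 0.55878507 -0.30088274  0.14918202] [ 1.79889416e+02 -2.37346747e-02 -1.15133444e+02] 0.06115099888559869 [-1.07127551e+01  1.94361024e+01 -9.53867864e+00 -5.19859578e-03
 -6.11382295e+01 -1.44181980e+01]
[ 0.52993676 -0.36387033  0.32137653] [[-0.91  0.42  0.  ]
 [ 0.41  0.87  0.26]
 [ 0.11  0.24 -0.96]]
```

View pics/w1.png

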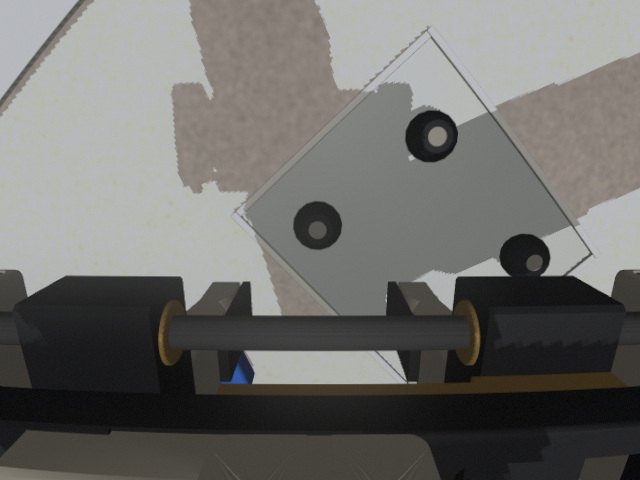

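The wrist view shows three balls at (431,136), (317,225) and (525,256). The target ball is hidden under the gripper. I'll cross-check these against the top-camera estimates.

```bash
python3 - <<'E'
from m import *
import pickle
c=pickle.load(open('w1.pkl','rb'))
print(px2w(c,[(431,136),(317,225),(525,256)],.02).round(4))
# circle-edge refinement, top camera: dark blob bbox
t=cap('top')
for x in balls(t):print(x[0],x[1])
print(w2px(c,[(.5585,-.3022,.02)]))
from plan import *
plan([(558.5,-302.2,24,-115.2)])
E
```

```text
[[ 0.4488 -0.329   0.02  ]
 [ 0.5592 -0.3022  0.02  ]
 [ 0.4093 -0.2024  0.02  ]]
[ 0.587  -0.1832  0.02  ] [  379    32    96   448 25689]
[[317.76914246 224.69459784]]
[0.0, -0.0, 126.0] -0.0 -> [ 558.5 -302.2   24.  -115.2]
```

Call:
{"method": "send_rows", "body": {"steps": [{"dp":[0,0,40],"roll":0,"jaw":70},{"dp":[0,0,80],"roll":0,"jaw":70},{"dp":[0,0,110],"roll":0,"jaw":70},{"dp":[0,0,126],"roll":0,"jaw":70},{"dp":[0,0,126],"roll":0,"jaw":70}]}}

```text
time_s: 2.08
tcp_pos: [0.5577, -0.3025, 0.0237]
eef_rot: [179.9, -0.0, -115.3]
contact_force: [-0.7, -0.7, -0.1]
gripper_width: 0.0614
gripper_force: 0.0
```

Call:
{"method": "send_rows", "body": {"steps": [{"dp":[0,0,0],"roll":0,"jaw":40},{"dp":[0,0,0],"roll":0,"jaw":30},{"dp":[0,0,0],"roll":0,"jaw":30},{"dp":[0,0,0],"roll":0,"jaw":30},{"dp":[0,0,0],"roll":0,"jaw":30}], "newtons": 20}}

```text
time_s: 2.7
tcp_pos: [0.5587, -0.3017, 0.0244]
eef_rot: [-180.0, 0.0, -115.2]
contact_force: [-0.5, -0.3, -0.0]
gripper_width: 0.0269
gripper_force: 0.0
```

```bash
python3 -c "
from plan import *
from h import *
s=r.get_state();print(s['tcp_pos'],s['gripper_width'],s['gripper_force'])
plan([(558.5,-302.2,170,-115.2),(540,-60,180,-115.2),(503.1,178.5,180,-115.2),(503.1,178.5,125,-115.2)])"
```

```text
[ 0.55871411 -0.30173014  0.02442023] 0.02688168205081279 0.0
[0.0, -0.0, -146.0] -0.0 -> [ 558.5 -302.2  170.  -115.2]
[-211.2, 119.9, -10.0] -0.0 -> [ 540.   -60.   180.  -115.2]
[-200.1, 135.0, -0.0] -0.0 -> [ 503.1  178.5  180.  -115.2]
[-0.0, -0.0, 55.0] -0.0 -> [ 503.1  178.5  125.  -115.2]
```

The width is 26.9 mm with no force, so there is no ball between the pads. I need a look before moving.

```bash
echo '[558.5,-302.2,24,-115.2]'>cmd.json; python3 -c "
from h import *
c=cap('wrist','w2.png');d=cap('scene');im=d['image'][200:330,90:290];cv2.imwrite('pics/s2.png',cv2.resize(im,None,fx=3,fy=3))
print(w2px(c,[(.5585,-.3022,.02)]))"
```

```text
[[318.30030617 283.42291661]]
```

View pics/w2.png

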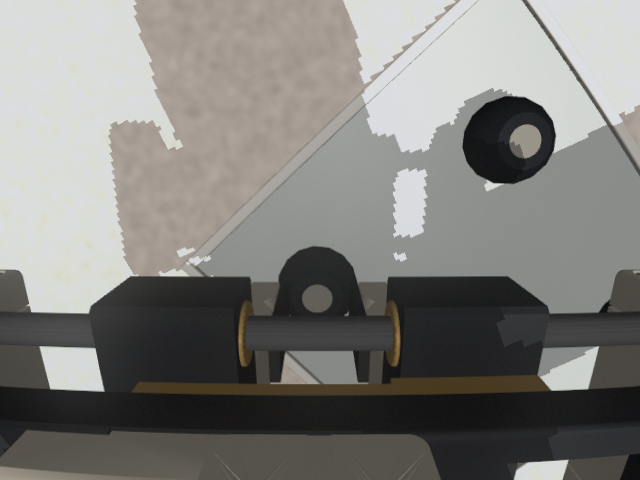

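View pics/s2.png

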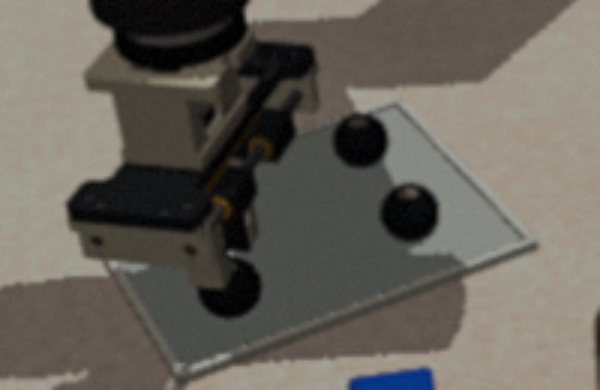

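```bash
python3 - <<'E'
from h import *
c=cap('wrist');s=r.get_state();print(s['gripper_width'],s['gripper_force'],s['tcp_pos'])
a=np.deg2rad(s['eef_rot'][2]);X=np.array([np.cos(a),np.sin(a),0]);Y=np.array([np.sin(a),-np.cos(a),0]);T=s['tcp_pos']
for w in(13.4,20,26):
  for h in(-14,0,10,30): print(w,h,[w2px(c,T+.0095*X+sg*w/1e3*Y+np.array([0,0,h/1e3])).round().tolist()[0] for sg in(1,-1)])
im=c['image'][230:400,230:410];cv2.imwrite('pics/w3.png',cv2.resize(cv2.convertScaleAbs(im,alpha=2.2,beta=25),None,fx=3.3,fy=3.3))
E
```

```text
0.0263777414534295 0.0 [ 0.55857853 -0.30173322  0.02423992]
13.4 -14 [[344.0, 260.0], [293.0, 260.0]]
13.4 0 [[346.0, 269.0], [291.0, 269.0]]
13.4 10 [[348.0, 277.0], [289.0, 277.0]]
13.4 30 [[351.0, 294.0], [286.0, 294.0]]
20 -14 [[357.0, 260.0], [280.0, 260.0]]
20 0 [[360.0, 269.0], [277.0, 269.0]]
20 10 [[362.0, 277.0], [275.0, 277.0]]
20 30 [[367.0, 294.0], [269.0, 294.0]]
26 -14 [[368.0, 260.0], [268.0, 260.0]]
26 0 [[372.0, 269.0], [265.0, 269.0]]
26 10 [[375.0, 277.0], [262.0, 277.0]]
26 30 [[382.0, 294.0], [255.0, 294.0]]
```

View pics/w3.png

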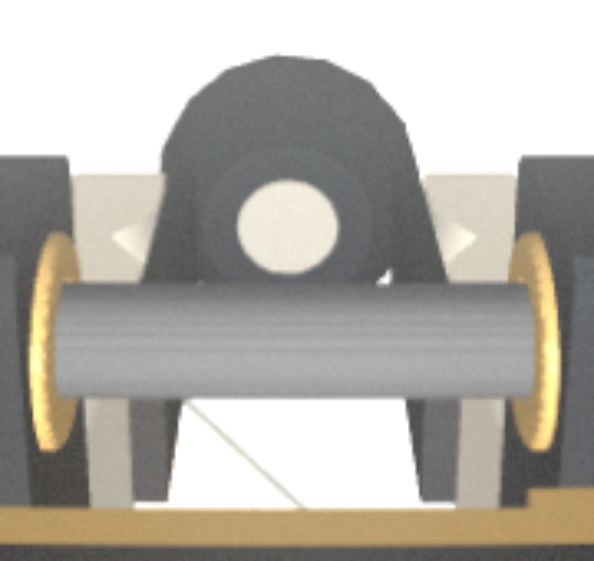

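```bash
python3 - <<'E'
from h import *
c=cap('scene');s=r.get_state()
a=np.deg2rad(s['eef_rot'][2]);X=np.array([np.cos(a),np.sin(a),0]);Y=np.array([np.sin(a),-np.cos(a),0]);T=s['tcp_pos']
cr=lambda P:((w2px(c,P)-[90,200])*3).round().tolist()
print('ball c, bottom',cr([(.5585,-.3022,.02),(.5585,-.3022,.004)]))
for h in(-14,0,15,25):
  print(h,cr([T+x*X-w*Y+np.array([0,0,h/1e3]) for x in(-.0095,.0095) for w in(.0134,.034)]))
print(s['gripper_width'], s['contact_force'])
E
```

```text
ball c, bottom [[228.0, 283.0], [232.0, 303.0]]
-14 [[237.0, 310.0], [224.0, 330.0], [209.0, 307.0], [196.0, 327.0]]
0 [[234.0, 292.0], [221.0, 313.0], [205.0, 289.0], [192.0, 310.0]]
15 [[230.0, 274.0], [217.0, 294.0], [202.0, 271.0], [188.0, 291.0]]
25 [[228.0, 261.0], [215.0, 281.0], [199.0, 258.0], [185.0, 278.0]]
0.026139295399347486 [-0.36462598 -1.18926818 -1.24863621]
```

Both cameras put the fingertips about 15 mm above the reported TCP, when they should be 14 mm below it. So the fingers closed over the top of the ball. I'll open and go lower in small steps, watching the force.

Call:
{"method": "send_rows", "body": {"steps": [{"dp":[0,0,0],"jaw":70,"roll":0},{"dp":[0,0,0],"jaw":70,"roll":0},{"dp":[0,0,0],"jaw":70,"roll":0},{"dp":[0,0,5],"jaw":70,"roll":0},{"dp":[0,0,10],"jaw":70,"roll":0}]}}

```text
time_s: 3.52
tcp_pos: [0.5585, -0.3017, 0.0138]
eef_rot: [180.0, 0.0, -115.2]
contact_force: [0.6, 0.1, -0.7]
gripper_width: 0.0611
gripper_force: 0.0
```

Call:
{"method": "send_rows", "body": {"steps": [{"dp":[0,0,2],"jaw":70,"roll":0},{"dp":[0,0,4],"jaw":70,"roll":0},{"dp":[0,0,6],"jaw":70,"roll":0},{"dp":[0,0,6],"jaw":70,"roll":0},{"dp":[0,0,6],"jaw":70,"roll":0}]}}

```text
time_s: 4.15
tcp_pos: [0.5587, -0.3018, 0.0083]
eef_rot: [-180.0, 0.0, -115.2]
contact_force: [-1.0, 0.4, 0.3]
gripper_width: 0.0616
gripper_force: 0.0
```

```bash
python3 - <<'E'
from h import *
c=cap('scene');im=c['image'][200:330,90:290];cv2.imwrite('pics/s3.png',cv2.resize(im,None,fx=4,fy=4))
s=r.get_state();a=np.deg2rad(s['eef_rot'][2]);X=np.array([np.cos(a),np.sin(a),0]);Y=np.array([np.sin(a),-np.cos(a),0]);T=s['tcp_pos']
print(T,s['contact_force'],s['gripper_width'])
for h in(-14,0,15,29):
  print(h,((w2px(c,[T+x*X-w*Y+np.array([0,0,h/1e3]) for x in(-.0095,.0095) for w in(.0305,.051)])-[90,200])*4).round().tolist())
E
```

```text
[ 0.55870095 -0.30179995  0.00838526] [ 0.35790774 -1.2201515  -0.07239967] 0.06143105353499324
-14 [[307.0, 462.0], [290.0, 490.0], [269.0, 458.0], [251.0, 486.0]]
0 [[303.0, 439.0], [285.0, 467.0], [264.0, 435.0], [246.0, 463.0]]
15 [[298.0, 414.0], [280.0, 442.0], [259.0, 410.0], [241.0, 438.0]]
29 [[293.0, 390.0], [275.0, 418.0], [254.0, 386.0], [236.0, 414.0]]
```

View pics/s3.png

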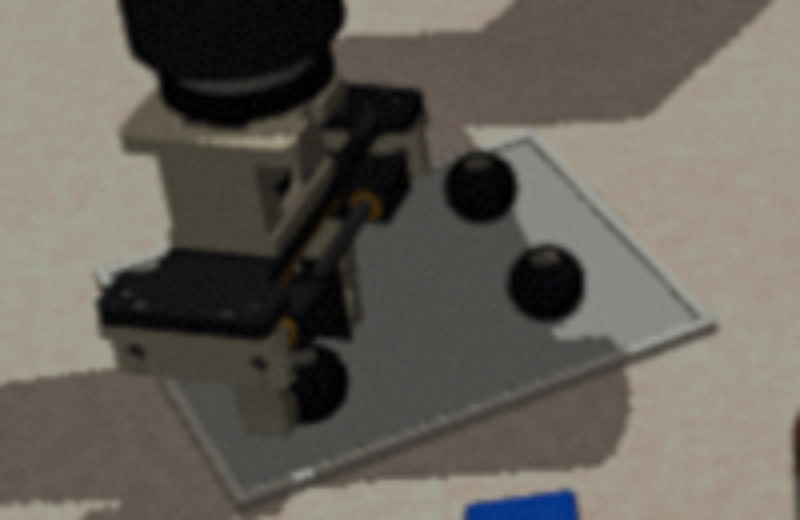

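The tip matches TCP+14.5 mm again, so the real tip is about 29 mm higher than stated. I'll lower another 13 mm slowly.

Call:
{"method": "send_rows", "body": {"steps": [{"dp":[0,0,4],"jaw":70,"roll":0},{"dp":[0,0,8],"jaw":70,"roll":0},{"dp":[0,0,10],"jaw":70,"roll":0},{"dp":[0,0,12],"jaw":70,"roll":0},{"dp":[0,0,13],"jaw":70,"roll":0}]}}

```text
time_s: 4.82
tcp_pos: [0.5586, -0.3018, -0.0049]
eef_rot: [180.0, -0.0, -115.2]
contact_force: [0.0, -0.4, 0.7]
gripper_width: 0.0615
gripper_force: 0.0
```

Call:
{"method": "send_rows", "body": {"steps": [{"dp":[0,0,0],"jaw":45,"roll":0},{"dp":[0,0,0],"jaw":40,"roll":0},{"dp":[0,0,0],"jaw":40,"roll":0},{"dp":[0,0,0],"jaw":40,"roll":0},{"dp":[0,0,0],"jaw":40,"roll":0}]}}

```text
time_s: 5.45
tcp_pos: [0.5587, -0.3018, -0.0046]
eef_rot: [-180.0, 0.0, -115.2]
contact_force: [0.1, -0.2, 0.6]
gripper_width: 0.0386
gripper_force: 20.0
```

```bash
echo '[558.5,-302.2,-5,-115.2]'>cmd.json; python3 -c "
from plan import *
plan([(558.5,-302.2,130,-115.2),(540,-60,130,-115.2),(503.1,178.5,130,-115.2)])"
```

```text
[0.0, 0.0, -135.0] -0.0 -> [ 558.5 -302.2  130.  -115.2]
[-211.3, 119.9, -0.0] -0.0 -> [ 540.   -60.   130.  -115.2]
[-200.1, 134.9, -0.0] -0.0 -> [ 503.1  178.5  130.  -115.2]
```

Call:
{"method": "send_rows", "body": {"steps": [{"dp":[0,0,-20],"jaw":40,"roll":0},{"dp":[0,0,-50],"jaw":40,"roll":0},{"dp":[0,0,-95],"jaw":40,"roll":0},{"dp":[0,0,-135],"jaw":40,"roll":0},{"dp":[0,0,-135],"jaw":40,"roll":0}]}}

```text
time_s: 6.08
tcp_pos: [0.5606, -0.3024, 0.1341]
eef_rot: [-179.6, 0.1, -115.2]
contact_force: [-0.3, -0.1, -2.1]
gripper_width: 0.0382
gripper_force: 20.0
```

Call:
{"method": "send_rows", "body": {"steps": [{"dp":[-45,25,0],"jaw":40,"roll":0},{"dp":[-95,54,0],"jaw":40,"roll":0},{"dp":[-148,84,0],"jaw":40,"roll":0},{"dp":[-195,110,0],"jaw":40,"roll":0},{"dp":[-211.3,119.9,0],"jaw":40,"roll":0}]}}

```text
time_s: 6.7
tcp_pos: [0.5392, -0.0571, 0.1295]
eef_rot: [179.9, -0.0, -115.1]
contact_force: [-0.6, -0.7, -1.0]
gripper_width: 0.0381
gripper_force: 20.0
```

Call:
{"method": "send_rows", "body": {"steps": [{"dp":[-45,31,0],"jaw":40,"roll":0},{"dp":[-95,65,0],"jaw":40,"roll":0},{"dp":[-145,97,0],"jaw":40,"roll":0},{"dp":[-185,124,0],"jaw":40,"roll":0},{"dp":[-200.1,134.9,0],"jaw":40,"roll":0}]}}

```text
time_s: 7.32
tcp_pos: [0.5026, 0.1808, 0.1295]
eef_rot: [180.0, -0.0, -115.1]
contact_force: [-0.5, 0.5, -1.0]
gripper_width: 0.0382
gripper_force: 20.0
```

Call:
{"method": "send_rows", "body": {"steps": [{"dp":[0,0,0],"jaw":40,"roll":0},{"dp":[0,0,0],"jaw":40,"roll":0}]}}

```text
time_s: 7.58
tcp_pos: [0.5031, 0.1779, 0.1298]
eef_rot: [180.0, -0.1, -115.2]
contact_force: [0.6, -0.3, -1.3]
gripper_width: 0.0385
gripper_force: 20.0
```

```bash
python3 - <<'E'
from h import *
c=cap('wrist','w4.png');s=r.get_state();print(s['tcp_pos'],s['eef_rot'],s['gripper_width'],s['joints'])
ax=np.array([.57554,.14436])
P=[]
a=np.deg2rad(154.8);u=np.array([np.cos(a),np.sin(a)]);v=np.array([-u[1],u[0]]);st=ax+.08*u
for i in(-1,1):
  for j in(-1,1): P.append([*(st+.016*i*u+.0205*j*v),.091])
print('pins',w2px(c,P).round().tolist(),'ball',w2px(c,s['tcp_pos']+[0,0,.025]),'nest',w2px(c,[*st,.052]))
E
```

```text
[0.50326339 0.17776375 0.12992846] [ 1.79977887e+02 -4.27721797e-02 -1.15281557e+02] 0.03844764804922874 [ 4.05127862e+01  1.13996820e+01 -2.36521805e+01 -3.21327225e-03
 -5.49962160e+01 -6.57925067e+01]
pins [[292.0, 296.0], [291.0, 230.0], [345.0, 296.0], [346.0, 230.0]] ball [[317.97378092 309.84598126]] nest [[318.60828872 245.46038345]]
```

View pics/w4.png

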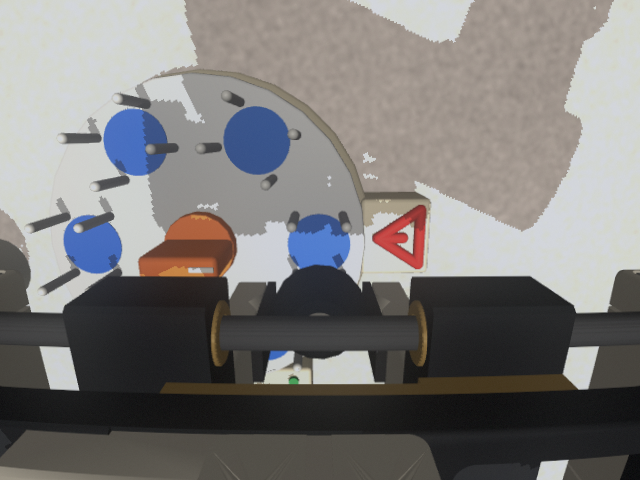

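The wrist view shows the held ball centred at (319,311) and the loading nest at (319,243). Both match prediction within about 1 mm, and the arrow and pins line up. I'll lower it straight down.

Call:
{"method": "send_rows", "body": {"steps": [{"dp":[0,0,15],"jaw":40,"roll":0},{"dp":[0,0,35],"jaw":40,"roll":0},{"dp":[0,0,55],"jaw":40,"roll":0},{"dp":[0,0,68],"jaw":40,"roll":0},{"dp":[0,0,74],"jaw":40,"roll":0}]}}

```text
time_s: 8.25
tcp_pos: [0.503, 0.1782, 0.0552]
eef_rot: [180.0, -0.1, -115.3]
contact_force: [-0.8, 0.2, -1.1]
gripper_width: 0.0384
gripper_force: 20.0
```

Call:
{"method": "send_rows", "body": {"steps": [{"dp":[0,0,4],"jaw":40,"roll":0},{"dp":[0,0,8],"jaw":40,"roll":0},{"dp":[0,0,11],"jaw":40,"roll":0},{"dp":[0,0,12],"jaw":40,"roll":0},{"dp":[0,0,12],"jaw":40,"roll":0}]}}

```text
time_s: 8.88
tcp_pos: [0.5034, 0.1791, 0.0444]
eef_rot: [-180.0, 0.0, -115.2]
contact_force: [-0.3, 0.2, -1.0]
gripper_width: 0.0383
gripper_force: 20.0
```

Call:
{"method": "send_rows", "body": {"steps": [{"dp":[0,0,0.5],"jaw":40,"roll":0},{"dp":[0,0,0.5],"jaw":40,"roll":0}]}}

```text
time_s: 9.12
tcp_pos: [0.5033, 0.179, 0.0438]
eef_rot: [-180.0, 0.0, -115.2]
contact_force: [-0.2, 0.1, -0.6]
gripper_width: 0.0383
gripper_force: 20.0
```

```bash
echo '[503.1,178.5,43.5,-115.2]'>cmd.json; python3 -c "
from plan import *
plan([(503.1,178.5,43,-115.2),(503.1,178.5,130,-115.2),(540,160,130,-70.2),(575.5,144.4,130,-25.2),(575.5,144.4,60,-25.2),(575.5,144.4,60,-55.2),(575.5,144.4,60,-85.2)])"
```

```text
[0.0, 0.0, 0.5] -0.0 -> [ 503.1  178.5   43.  -115.2]
[0.0, 0.0, -87.0] -0.0 -> [ 503.1  178.5  130.  -115.2]
[1.0, -41.3, -0.0] -0.785 -> [540.  160.  130.  -70.2]
[26.7, -28.1, -0.0] -0.786 -> [575.5 144.4 130.  -25.2]
[-0.0, 0.0, 70.0] 0.0 -> [575.5 144.4  60.  -25.2]
[-0.0, 0.0, -0.0] 0.524 -> [575.5 144.4  60.  -55.2]
[-0.0, 0.0, -0.0] 0.523 -> [575.5 144.4  60.  -85.2]
```

Call:
{"method": "send_rows", "body": {"steps": [{"dp":[0,0,0.5],"jaw":40,"roll":0},{"dp":[0,0,0.5],"jaw":50,"roll":0},{"dp":[0,0,0.5],"jaw":64,"roll":0},{"dp":[0,0,0.5],"jaw":64,"roll":0}]}}

```text
time_s: 9.62
tcp_pos: [0.5034, 0.179, 0.0433]
eef_rot: [-180.0, 0.0, -115.2]
contact_force: [-0.1, 1.3, -0.5]
gripper_width: 0.0543
gripper_force: 0.0
```

Call:
{"method": "send_rows", "body": {"steps": [{"dp":[0,0,-10],"jaw":64,"roll":0},{"dp":[0,0,-30],"jaw":64,"roll":0},{"dp":[0,0,-60],"jaw":64,"roll":0},{"dp":[0,0,-87],"jaw":64,"roll":0},{"dp":[0,0,-87],"jaw":64,"roll":0}]}}

```text
time_s: 10.25
tcp_pos: [0.5047, 0.1799, 0.1333]
eef_rot: [-179.9, 0.3, -115.2]
contact_force: [-0.3, 1.1, -0.5]
gripper_width: 0.056
gripper_force: 0.0
```

Call:
{"method": "send_rows", "body": {"steps": [{"dp":[0.3,-10,0],"jaw":55,"roll":-0.17},{"dp":[0.5,-20,0],"jaw":50,"roll":-0.34},{"dp":[0.7,-30,0],"jaw":45,"roll":-0.51},{"dp":[1,-38,0],"jaw":45,"roll":-0.68},{"dp":[1,-41.3,0],"jaw":45,"roll":-0.785}]}}

```text
time_s: 10.88
tcp_pos: [0.5402, 0.1601, 0.1298]
eef_rot: [179.9, -0.0, -70.0]
contact_force: [-0.3, 0.9, -0.2]
gripper_width: 0.0397
gripper_force: 0.0
```

Call:
{"method": "send_rows", "body": {"steps": [{"dp":[6,-7,0],"jaw":45,"roll":-0.17},{"dp":[12,-14,0],"jaw":45,"roll":-0.34},{"dp":[18,-20,0],"jaw":45,"roll":-0.51},{"dp":[24,-25,0],"jaw":45,"roll":-0.68},{"dp":[26.7,-28.1,0],"jaw":45,"roll":-0.786}]}}

```text
time_s: 11.5
tcp_pos: [0.5756, 0.1445, 0.1297]
eef_rot: [180.0, 0.0, -25.0]
contact_force: [-0.8, 0.2, 0.1]
gripper_width: 0.0396
gripper_force: 0.0
```

Call:
{"method": "send_rows", "body": {"steps": [{"dp":[0,0,0],"jaw":45,"roll":0},{"dp":[0,0,0],"jaw":45,"roll":0}]}}

```text
time_s: 11.75
tcp_pos: [0.5754, 0.1448, 0.13]
eef_rot: [180.0, 0.0, -25.3]
contact_force: [0.5, 0.5, -0.8]
gripper_width: 0.0393
gripper_force: 0.0
```

```bash
python3 - <<'E'
from h import *
c=cap('wrist','w5.png');s=r.get_state();print(s['tcp_pos'],s['eef_rot'])
ax=np.array([.57554,.14436])
a=np.deg2rad(154.8);u=np.array([np.cos(a),np.sin(a)]);v=np.array([-u[1],u[0]])
print('knob top corners',w2px(c,[[*(ax+.023*i*u+.007*j*v),.104] for i in(-1,1) for j in(-1,1)]).round().tolist(),'ball1',w2px(c,[*(ax+.08*u),.068]))
E
```

```text
[0.57541682 0.14482923 0.13008635] [ 1.79981710e+02  1.69618485e-02 -2.53077359e+01]
knob top corners [[307.0, 230.0], [333.0, 230.0], [308.0, 308.0], [332.0, 308.0]] ball1 [[320.12427123 358.82815771]]
```

View pics/w5.png

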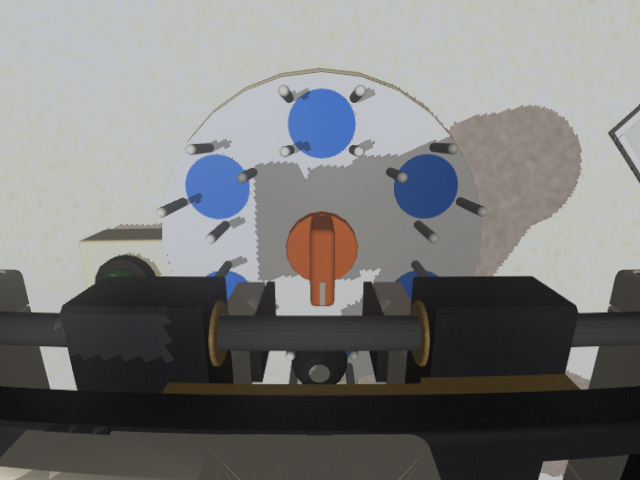

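The knob bar is upright in the image at x≈322 (predicted 320), so it is aligned. Ball 1 sits in its nest at about (320,370). Next I'll grip the bar and turn it.

Call:
{"method": "send_rows", "body": {"steps": [{"dp":[0,0,20],"jaw":45,"roll":0},{"dp":[0,0,40],"jaw":45,"roll":0},{"dp":[0,0,60],"jaw":45,"roll":0},{"dp":[0,0,70],"jaw":45,"roll":0},{"dp":[0,0,70],"jaw":45,"roll":0}]}}

```text
time_s: 12.42
tcp_pos: [0.5753, 0.1448, 0.0598]
eef_rot: [179.9, 0.0, -25.2]
contact_force: [1.3, 0.3, 0.5]
gripper_width: 0.0397
gripper_force: 0.0
```

Call:
{"method": "send_rows", "body": {"steps": [{"dp":[0,0,0],"jaw":25,"roll":0},{"dp":[0,0,0],"jaw":12,"roll":0},{"dp":[0,0,0],"jaw":12,"roll":0},{"dp":[0,0,0],"jaw":12,"roll":0}]}}

```text
time_s: 12.92
tcp_pos: [0.575, 0.143, 0.0608]
eef_rot: [179.8, 0.0, -25.2]
contact_force: [-2.8, -7.0, 5.2]
gripper_width: 0.0139
gripper_force: 20.0
```

Call:
{"method": "send_rows", "body": {"steps": [{"dp":[0,0,0],"jaw":12,"roll":0.08},{"dp":[0,0,0],"jaw":12,"roll":0.19},{"dp":[0,0,0],"jaw":12,"roll":0.3},{"dp":[0,0,0],"jaw":12,"roll":0.41},{"dp":[0,0,0],"jaw":12,"roll":0.524}]}}

```text
time_s: 13.55
tcp_pos: [0.575, 0.1431, 0.0608]
eef_rot: [179.9, -0.1, -55.4]
contact_force: [-2.0, -6.5, 4.7]
gripper_width: 0.0136
gripper_force: 20.0
```

Call:
{"method": "send_rows", "body": {"steps": [{"dp":[0,0,0],"jaw":12,"roll":0.11},{"dp":[0,0,0],"jaw":12,"roll":0.22},{"dp":[0,0,0],"jaw":12,"roll":0.33},{"dp":[0,0,0],"jaw":12,"roll":0.44},{"dp":[0,0,0],"jaw":12,"roll":0.523}]}}

```text
time_s: 14.18
tcp_pos: [0.5751, 0.1431, 0.0608]
eef_rot: [179.9, -0.1, -85.4]
contact_force: [-1.0, -6.6, 5.0]
gripper_width: 0.0138
gripper_force: 20.0
```

Call:
{"method": "send_rows", "body": {"steps": [{"dp":[0,0,0],"jaw":12,"roll":0},{"dp":[0,0,0],"jaw":30,"roll":0},{"dp":[0,0,0],"jaw":45,"roll":0},{"dp":[0,0,0],"jaw":45,"roll":0}]}}

```text
time_s: 14.68
tcp_pos: [0.5758, 0.1451, 0.0603]
eef_rot: [-180.0, 0.0, -85.2]
contact_force: [0.7, 0.7, -0.7]
gripper_width: 0.0369
gripper_force: 0.0
```

Call:
{"method": "send_rows", "body": {"steps": [{"dp":[0,0,-20],"jaw":45,"roll":0},{"dp":[0,0,-45],"jaw":45,"roll":0},{"dp":[0,0,-70],"jaw":45,"roll":0},{"dp":[0,0,-70],"jaw":45,"roll":0},{"dp":[0,0,-70],"jaw":45,"roll":0}]}}

```text
time_s: 15.3
tcp_pos: [0.5754, 0.1449, 0.1298]
eef_rot: [180.0, 0.0, -85.2]
contact_force: [0.3, 0.2, -0.9]
gripper_width: 0.0391
gripper_force: 0.0
```

```bash
python3 - <<'E'
from h import *
s=r.get_state();print(s['tcp_pos'],s['eef_rot'],s['contact_force'])
c=cap('wrist','w6.png')
from plan import *
plan([(530,-60,130,-115.2),(508.7,-180.2,130,-115.2)])
E
```

```text
[0.57537949 0.14491109 0.12982498] [ 1.79973790e+02  8.09696053e-03 -8.51871438e+01] [ 0.32228272  0.236086   -0.90601469]
[199.8, 62.5, -70.0] 0.524 -> [ 530.   -60.   130.  -115.2]
[117.9, -31.9, -0.0] 0.0 -> [ 508.7 -180.2  130.  -115.2]
```

View pics/w6.png

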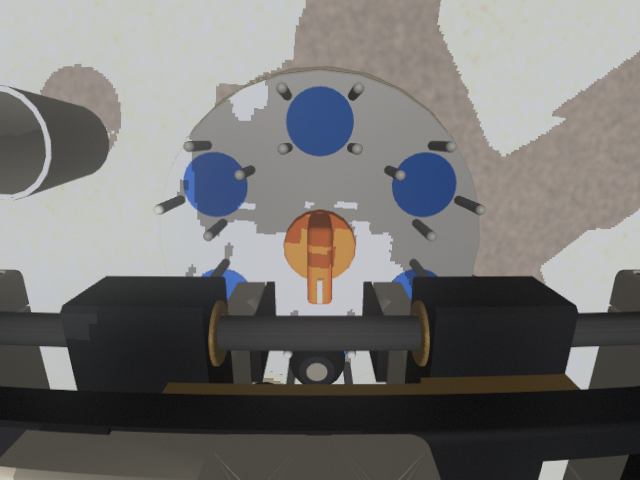

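The wheel moved one click: ball 1 followed it to (318,370) under the gripper, and the bar is realigned. Next is ball 2.

```bash
cat >> m.py <<'E'
def wrist_ball(guess):
    c=cap('wrist');g=w2px(c,[*guess,.02])[0]
    gr=cv2.cvtColor(c['image'],cv2.COLOR_BGR2GRAY);m=(gr<60).astype('uint8');m[272:]=0
    n,l,s,ce=cv2.connectedComponentsWithStats(m)
    for i in range(1,n):
        if s[i][4]>500:
            q=(s[i][0]+(s[i][2]-1)/2,s[i][1]+(s[i][3]-1)/2); print(s[i],'px',q,'guess',g.round(),'world',px2w(c,[q],.02)[0].round(4))
E
echo '[575.5,144.4,130,-85.2]'>cmd.json; python3 -c "
from plan import *
plan([(530,-60,140,-115.2),(508.7,-180.2,150,-115.2)])"
```

```text
[199.9, 62.4, -10.0] 0.524 -> [ 530.   -60.   140.  -115.2]
[117.8, -31.9, -10.0] -0.0 -> [ 508.7 -180.2  150.  -115.2]
```

Call:
{"method": "send_rows", "body": {"steps": [{"dp":[45,14,-2],"jaw":50,"roll":0.12},{"dp":[95,30,-5],"jaw":60,"roll":0.25},{"dp":[150,47,-8],"jaw":70,"roll":0.4},{"dp":[190,60,-10],"jaw":70,"roll":0.5},{"dp":[199.8,62.5,-10],"jaw":70,"roll":0.524}]}}

```text
time_s: 15.98
tcp_pos: [0.5289, -0.0616, 0.1396]
eef_rot: [179.9, -0.0, -115.4]
contact_force: [0.9, 0.9, -0.2]
gripper_width: 0.061
gripper_force: 0.0
```

Call:
{"method": "send_rows", "body": {"steps": [{"dp":[45,-12,-4],"jaw":70,"roll":0},{"dp":[85,-23,-8],"jaw":70,"roll":0},{"dp":[117.9,-31.9,-10],"jaw":70,"roll":0},{"dp":[117.9,-31.9,-10],"jaw":70,"roll":0},{"dp":[117.9,-31.9,-10],"jaw":70,"roll":0}]}}

```text
time_s: 16.6
tcp_pos: [0.5088, -0.1794, 0.1496]
eef_rot: [179.9, -0.0, -115.2]
contact_force: [-0.8, -0.3, 0.4]
gripper_width: 0.0614
gripper_force: 0.0
```

```bash
python3 -c "
from m import *
wrist_ball((.5087,-.1802))
for x in balls(cap('top')):print(x)
print(r.get_state()['tcp_pos'])"
```

```text
[ 278    0   53   43 1645] px (np.float64(304.0), np.float64(21.0)) guess [318. 227.] world [ 0.452  -0.3244  0.02  ]
[ 394  124   51   52 1763] px (np.float64(419.0), np.float64(149.5)) guess [318. 227.] world [ 0.4104 -0.2027  0.02  ]
[ 294  204   48   47 1490] px (np.float64(317.5), np.float64(227.0)) guess [318. 227.] world [ 0.5091 -0.1801  0.02  ]
(array([ 0.591 , -0.3688,  0.02  ]), array([  411,   145,   229,   218, 10222], dtype=int32))
(array([ 0.4029, -0.1568,  0.02  ]), array([ 383,  233,   69,  247, 5934], dtype=int32))
(array([ 0.4492, -0.3284,  0.02  ]), array([500, 320,  22,  21, 295], dtype=int32))
[ 0.50900051 -0.17892165  0.14985836]
```

Call:
{"method": "send_rows", "body": {"steps": [{"dp":[0,0,45],"jaw":70,"roll":0},{"dp":[0,0,90],"jaw":70,"roll":0},{"dp":[0,0,130],"jaw":70,"roll":0},{"dp":[0,0,147],"jaw":70,"roll":0},{"dp":[0,0,155],"jaw":70,"roll":0}]}}

```text
time_s: 17.32
tcp_pos: [0.5085, -0.1789, -0.0059]
eef_rot: [179.9, -0.0, -115.1]
contact_force: [-0.5, -0.1, -1.0]
gripper_width: 0.0612
gripper_force: 0.0
```

Call:
{"method": "send_rows", "body": {"steps": [{"dp":[0,0,0],"jaw":55,"roll":0},{"dp":[0,0,0],"jaw":40,"roll":0},{"dp":[0,0,0],"jaw":40,"roll":0},{"dp":[0,0,0],"jaw":40,"roll":0},{"dp":[0,0,0],"jaw":40,"roll":0}]}}

```text
time_s: 17.95
tcp_pos: [0.5096, -0.1797, -0.0039]
eef_rot: [-179.9, 0.0, -115.2]
contact_force: [-0.9, 1.5, 7.1]
gripper_width: 0.0385
gripper_force: 20.0
```

```bash
echo '[508.7,-180.2,-5,-115.2]'>cmd.json; python3 -c "
from plan import *
plan([(508.7,-180.2,130,-115.2),(502.8,0,130,-115.2),(502.8,177.7,130,-115.2)])"
```

```text
[0.0, 0.0, -135.0] -0.0 -> [ 508.7 -180.2  130.  -115.2]
[-160.5, 82.1, -0.0] -0.0 -> [ 502.8   -0.   130.  -115.2]
[-160.8, 75.6, -0.0] -0.0 -> [ 502.8  177.7  130.  -115.2]
```

Call:
{"method": "send_rows", "body": {"steps": [{"dp":[0,0,-15],"jaw":40,"roll":0},{"dp":[0,0,-45],"jaw":40,"roll":0},{"dp":[0,0,-90],"jaw":40,"roll":0},{"dp":[0,0,-125],"jaw":40,"roll":0},{"dp":[0,0,-135],"jaw":40,"roll":0}]}}

```text
time_s: 18.58
tcp_pos: [0.51, -0.1799, 0.1335]
eef_rot: [-179.8, 0.1, -115.2]
contact_force: [0.1, -0.0, -0.9]
gripper_width: 0.0383
gripper_force: 20.0
```

Call:
{"method": "send_rows", "body": {"steps": [{"dp":[-35,18,0],"jaw":40,"roll":0},{"dp":[-75,38,0],"jaw":40,"roll":0},{"dp":[-115,59,0],"jaw":40,"roll":0},{"dp":[-150,77,0],"jaw":40,"roll":0},{"dp":[-160.5,82.1,0],"jaw":40,"roll":0}]}}

```text
time_s: 19.2
tcp_pos: [0.5023, 0.0021, 0.13]
eef_rot: [180.0, -0.0, -115.1]
contact_force: [0.1, 0.5, -1.7]
gripper_width: 0.0386
gripper_force: 20.0
```

Call:
{"method": "send_rows", "body": {"steps": [{"dp":[-35,16,0],"jaw":40,"roll":0},{"dp":[-75,35,0],"jaw":40,"roll":0},{"dp":[-115,54,0],"jaw":40,"roll":0},{"dp":[-150,71,0],"jaw":40,"roll":0},{"dp":[-160.8,75.6,0],"jaw":40,"roll":0}]}}

```text
time_s: 19.82
tcp_pos: [0.5028, 0.1794, 0.1299]
eef_rot: [180.0, -0.0, -115.1]
contact_force: [0.1, -0.7, -1.3]
gripper_width: 0.0382
gripper_force: 20.0
```

Call:
{"method": "send_rows", "body": {"steps": [{"dp":[0,0,0],"jaw":40,"roll":0},{"dp":[0,0,0],"jaw":40,"roll":0}]}}

```text
time_s: 20.08
tcp_pos: [0.5028, 0.1769, 0.1301]
eef_rot: [180.0, -0.0, -115.3]
contact_force: [0.5, -1.5, -1.3]
gripper_width: 0.0384
gripper_force: 20.0
```

```bash
python3 - <<'E'
from m import *
c=cap('wrist','w7.png');s=r.get_state();print(s['tcp_pos'])
ax=np.array([.57554,.14436])
a=np.deg2rad(154.8);u=np.array([np.cos(a),np.sin(a)]);v=np.array([-u[1],u[0]]);st=ax+.08*u
print('nest',w2px(c,[*st,.052]),'ball',w2px(c,s['tcp_pos']+[0,0,.025]),[e for e,_ in blobs(c,'blue')])
E
```

```text
[0.5028766  0.17688473 0.13017009]
nest [[318.76464929 246.82868877]] ball [[318.14627088 310.09325764]] [array([127.6, 142.6]), array([ 93.1, 247.4]), array([318. , 246.6])]
```

View pics/w7.png

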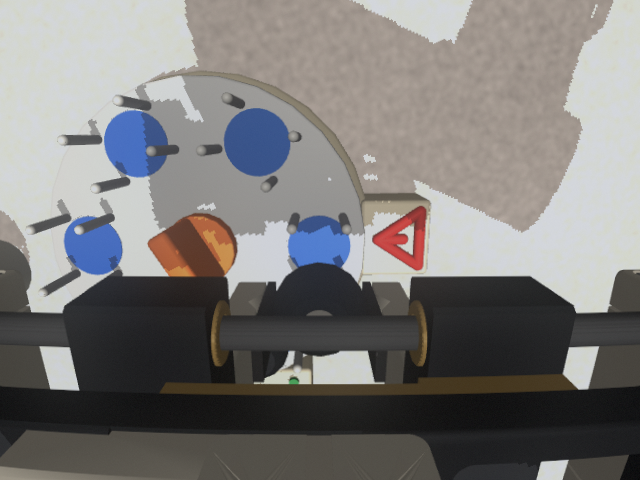

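Nest 2, at (319,246), stands at the arrow with the held ball centred above it at (319,309). I'll lower it, release, and move to the knob.

```bash
python3 -c "
from plan import *
plan([(502.8,177.7,43,-115.2),(502.8,177.7,130,-115.2),(574.8,142.8,130,-85.2),(574.8,142.8,60,-85.2),(574.8,142.8,60,-115.2),(574.8,142.8,60,-145.2)])"
```

```text
[-0.0, 0.0, 87.0] -0.0 -> [ 502.8  177.7   43.  -115.2]
[-0.0, 0.0, -87.0] -0.0 -> [ 502.8  177.7  130.  -115.2]
[0.9, -80.0, -0.0] -0.524 -> [574.8 142.8 130.  -85.2]
[-0.0, 0.0, 70.0] 0.0 -> [574.8 142.8  60.  -85.2]
[-0.0, 0.0, -0.0] 0.524 -> [ 574.8  142.8   60.  -115.2]
[-0.0, 0.0, -0.0] 0.524 -> [ 574.8  142.8   60.  -145.2]
```

Call:
{"method": "send_rows", "body": {"steps": [{"dp":[0,0,15],"jaw":40,"roll":0},{"dp":[0,0,35],"jaw":40,"roll":0},{"dp":[0,0,55],"jaw":40,"roll":0},{"dp":[0,0,68],"jaw":40,"roll":0},{"dp":[0,0,74],"jaw":40,"roll":0}]}}

```text
time_s: 20.75
tcp_pos: [0.5026, 0.1775, 0.0552]
eef_rot: [180.0, -0.1, -115.2]
contact_force: [0.7, -0.1, -0.9]
gripper_width: 0.0383
gripper_force: 20.0
```

Call:
{"method": "send_rows", "body": {"steps": [{"dp":[0,0,4],"jaw":40,"roll":0},{"dp":[0,0,8],"jaw":40,"roll":0},{"dp":[0,0,11],"jaw":40,"roll":0},{"dp":[0,0,12.5],"jaw":40,"roll":0},{"dp":[0,0,13],"jaw":40,"roll":0}]}}

```text
time_s: 21.38
tcp_pos: [0.5033, 0.1785, 0.0441]
eef_rot: [-180.0, 0.1, -115.2]
contact_force: [-3.6, 0.8, 8.9]
gripper_width: 0.0384
gripper_force: 20.0
```

Call:
{"method": "send_rows", "body": {"steps": [{"dp":[0,0,0],"jaw":40,"roll":0},{"dp":[0,0,0],"jaw":50,"roll":0},{"dp":[0,0,0],"jaw":64,"roll":0},{"dp":[0,0,0],"jaw":64,"roll":0}]}}

```text
time_s: 21.88
tcp_pos: [0.5031, 0.1781, 0.0432]
eef_rot: [-180.0, 0.0, -115.2]
contact_force: [-0.1, 0.1, 0.2]
gripper_width: 0.0548
gripper_force: 0.0
```

Call:
{"method": "send_rows", "body": {"steps": [{"dp":[0,0,-10],"jaw":64,"roll":0},{"dp":[0,0,-30],"jaw":64,"roll":0},{"dp":[0,0,-60],"jaw":64,"roll":0},{"dp":[0,0,-87],"jaw":64,"roll":0},{"dp":[0,0,-87],"jaw":64,"roll":0}]}}

```text
time_s: 22.5
tcp_pos: [0.5045, 0.179, 0.1332]
eef_rot: [-179.9, 0.2, -115.2]
contact_force: [0.2, -0.3, -1.1]
gripper_width: 0.0559
gripper_force: 0.0
```

Call:
{"method": "send_rows", "body": {"steps": [{"dp":[0.2,-18,0],"jaw":60,"roll":-0.12},{"dp":[0.5,-40,0],"jaw":50,"roll":-0.26},{"dp":[0.7,-65,0],"jaw":45,"roll":-0.42},{"dp":[0.9,-80,0],"jaw":45,"roll":-0.524},{"dp":[0.9,-80,0],"jaw":45,"roll":-0.524}]}}

```text
time_s: 23.12
tcp_pos: [0.5752, 0.1426, 0.1295]
eef_rot: [179.9, -0.0, -85.3]
contact_force: [-0.2, -0.3, -0.4]
gripper_width: 0.0396
gripper_force: 0.0
```

Call:
{"method": "send_rows", "body": {"steps": [{"dp":[0,0,5],"jaw":45,"roll":0},{"dp":[0,0,25],"jaw":45,"roll":0},{"dp":[0,0,50],"jaw":45,"roll":0},{"dp":[0,0,70],"jaw":45,"roll":0},{"dp":[0,0,70],"jaw":45,"roll":0}]}}

```text
time_s: 23.75
tcp_pos: [0.5733, 0.1429, 0.0587]
eef_rot: [179.8, -0.1, -85.2]
contact_force: [-0.1, 0.7, 0.1]
gripper_width: 0.0392
gripper_force: 0.0
```

Call:
{"method": "send_rows", "body": {"steps": [{"dp":[0,0,0],"jaw":25,"roll":0},{"dp":[0,0,0],"jaw":12,"roll":0},{"dp":[0,0,0],"jaw":12,"roll":0},{"dp":[0,0,0],"jaw":12,"roll":0}]}}

```text
time_s: 24.25
tcp_pos: [0.5752, 0.1434, 0.061]
eef_rot: [-180.0, 0.0, -85.2]
contact_force: [-2.2, 0.3, 4.9]
gripper_width: 0.0137
gripper_force: 20.0
```

Call:
{"method": "send_rows", "body": {"steps": [{"dp":[0,0,0],"jaw":12,"roll":0.08},{"dp":[0,0,0],"jaw":12,"roll":0.19},{"dp":[0,0,0],"jaw":12,"roll":0.3},{"dp":[0,0,0],"jaw":12,"roll":0.41},{"dp":[0,0,0],"jaw":12,"roll":0.524}]}}

```text
time_s: 24.88
tcp_pos: [0.5755, 0.1434, 0.061]
eef_rot: [-180.0, 0.0, -115.4]
contact_force: [-0.6, 0.6, 4.1]
gripper_width: 0.014
gripper_force: 20.0
```

Call:
{"method": "send_rows", "body": {"steps": [{"dp":[0,0,0],"jaw":12,"roll":0.11},{"dp":[0,0,0],"jaw":12,"roll":0.22},{"dp":[0,0,0],"jaw":12,"roll":0.33},{"dp":[0,0,0],"jaw":12,"roll":0.44},{"dp":[0,0,0],"jaw":12,"roll":0.524}]}}

```text
time_s: 25.5
tcp_pos: [0.5757, 0.1432, 0.061]
eef_rot: [-180.0, 0.1, -145.4]
contact_force: [1.1, -1.9, 3.4]
gripper_width: 0.0136
gripper_force: 20.0
```

Call:
{"method": "send_rows", "body": {"steps": [{"dp":[0,0,0],"jaw":12,"roll":0},{"dp":[0,0,0],"jaw":30,"roll":0},{"dp":[0,0,0],"jaw":45,"roll":0},{"dp":[0,0,0],"jaw":45,"roll":0}]}}

```text
time_s: 26.0
tcp_pos: [0.5748, 0.1432, 0.06]
eef_rot: [180.0, -0.0, -145.2]
contact_force: [-0.3, -1.2, -1.0]
gripper_width: 0.0366
gripper_force: 0.0
```

Call:
{"method": "send_rows", "body": {"steps": [{"dp":[0,0,-20],"jaw":45,"roll":0},{"dp":[0,0,-50],"jaw":45,"roll":0},{"dp":[0,0,-80],"jaw":45,"roll":0},{"dp":[0,0,-90],"jaw":45,"roll":0},{"dp":[0,0,-90],"jaw":45,"roll":0}]}}

```text
time_s: 26.62
tcp_pos: [0.5751, 0.1434, 0.1504]
eef_rot: [180.0, 0.1, -145.2]
contact_force: [0.0, 0.0, -0.4]
gripper_width: 0.0394
gripper_force: 0.0
```

```bash
echo '[574.8,142.8,150,-145.2]'>cmd.json; python3 -c "
from m import *
from plan import *
c=cap('top','t2.png')
for x in balls(c):print(x)
print([e for e,s in blobs(c,'dark') if 150<e[0]<420 and e[1]<400])
plan([(490,-30,150,-115.2),(409.5,-202.6,150,-115.2)])"
```

```text
(array([ 0.4492, -0.3293,  0.02  ]), array([501, 320,  21,  21, 287], dtype=int32))
(array([ 0.41  , -0.2029,  0.02  ]), array([433, 342,  20,  21, 264], dtype=int32))
[array([221.6, 224.7])]
[168.3, -93.5, -0.0] -0.524 -> [ 490.   -30.   150.  -115.2]
[190.4, -0.6, -0.0] 0.0 -> [ 409.5 -202.6  150.  -115.2]
```

Call:
{"method": "send_rows", "body": {"steps": [{"dp":[40,-22,0],"jaw":50,"roll":-0.12},{"dp":[85,-47,0],"jaw":60,"roll":-0.26},{"dp":[130,-72,0],"jaw":70,"roll":-0.4},{"dp":[160,-89,0],"jaw":70,"roll":-0.524},{"dp":[168.3,-93.5,0],"jaw":70,"roll":-0.524}]}}

```text
time_s: 27.3
tcp_pos: [0.4884, -0.0311, 0.1492]
eef_rot: [179.9, -0.1, -115.3]
contact_force: [0.4, -0.4, -0.1]
gripper_width: 0.0613
gripper_force: 0.0
```

Call:
{"method": "send_rows", "body": {"steps": [{"dp":[45,0,0],"jaw":70,"roll":0},{"dp":[95,-0.3,0],"jaw":70,"roll":0},{"dp":[145,-0.5,0],"jaw":70,"roll":0},{"dp":[180,-0.6,0],"jaw":70,"roll":0},{"dp":[190.4,-0.6,0],"jaw":70,"roll":0}]}}

```text
time_s: 27.92
tcp_pos: [0.4087, -0.203, 0.1495]
eef_rot: [179.9, -0.0, -115.4]
contact_force: [0.3, 0.5, 0.6]
gripper_width: 0.0612
gripper_force: 0.0
```

Call:
{"method": "send_rows", "body": {"steps": [{"dp":[0,0,0],"jaw":70,"roll":0},{"dp":[0,0,0],"jaw":70,"roll":0}]}}

```text
time_s: 28.18
tcp_pos: [0.41, -0.2014, 0.15]
eef_rot: [180.0, -0.0, -115.2]
contact_force: [0.3, -0.2, 1.1]
gripper_width: 0.0611
gripper_force: 0.0
```

```bash
python3 -c "
from m import *
wrist_ball((.4097,-.2026))
print(r.get_state()['tcp_pos'])"
```

```text
[ 175   76   52   53 1861] px (np.float64(200.5), np.float64(102.0)) guess [318. 226.] world [ 0.4496 -0.3293  0.02  ]
[ 294  203   47   48 1501] px (np.float64(317.0), np.float64(226.5)) guess [318. 226.] world [ 0.4107 -0.2026  0.02  ]
[ 0.41010243 -0.20129377  0.1500972 ]
```

Call:
{"method": "send_rows", "body": {"steps": [{"dp":[0.5,0,45],"jaw":70,"roll":0},{"dp":[1,0,90],"jaw":70,"roll":0},{"dp":[1,0,130],"jaw":70,"roll":0},{"dp":[1,0,147],"jaw":70,"roll":0},{"dp":[1,0,154],"jaw":70,"roll":0}]}}

```text
time_s: 28.85
tcp_pos: [0.409, -0.2023, -0.0048]
eef_rot: [179.9, -0.0, -115.1]
contact_force: [1.7, -0.9, 0.4]
gripper_width: 0.0613
gripper_force: 0.0
```

Call:
{"method": "send_rows", "body": {"steps": [{"dp":[0,0,1],"jaw":70,"roll":0},{"dp":[0,0,2],"jaw":55,"roll":0},{"dp":[0,0,2],"jaw":40,"roll":0},{"dp":[0,0,2],"jaw":40,"roll":0},{"dp":[0,0,2],"jaw":40,"roll":0}]}}

```text
time_s: 29.48
tcp_pos: [0.4097, -0.2031, -0.0052]
eef_rot: [-179.9, 0.0, -115.2]
contact_force: [0.3, 1.7, 5.6]
gripper_width: 0.0382
gripper_force: 20.0
```

Call:
{"method": "send_rows", "body": {"steps": [{"dp":[0,0,0],"jaw":40,"roll":0}]}}

```text
time_s: 29.6
tcp_pos: [0.4097, -0.203, -0.0052]
eef_rot: [-179.9, 0.0, -115.2]
contact_force: [-0.6, 0.9, 5.7]
gripper_width: 0.0386
gripper_force: 20.0
```

```bash
echo '[409.1,-203.5,-6,-115.2]'>cmd.json; python3 -c "
from plan import *
plan([(409.1,-203.5,130,-115.2),(470,-20,130,-115.2),(502.8,177.7,130,-115.2)])"
```

```text
[0.0, 0.0, -136.0] -0.0 -> [ 409.1 -203.5  130.  -115.2]
[-192.0, 23.0, -0.0] -0.0 -> [ 470.   -20.   130.  -115.2]
[-192.8, 54.5, -0.0] -0.0 -> [ 502.8  177.7  130.  -115.2]
```

Call:
{"method": "send_rows", "body": {"steps": [{"dp":[0,0,-15],"jaw":40,"roll":0},{"dp":[0,0,-45],"jaw":40,"roll":0},{"dp":[0,0,-90],"jaw":40,"roll":0},{"dp":[0,0,-125],"jaw":40,"roll":0},{"dp":[0,0,-136],"jaw":40,"roll":0}]}}

```text
time_s: 30.22
tcp_pos: [0.41, -0.2031, 0.1323]
eef_rot: [-179.8, 0.1, -115.2]
contact_force: [-0.5, 0.2, -1.5]
gripper_width: 0.0382
gripper_force: 20.0
```

Call:
{"method": "send_rows", "body": {"steps": [{"dp":[-40,5,0],"jaw":40,"roll":0},{"dp":[-90,11,0],"jaw":40,"roll":0},{"dp":[-140,17,0],"jaw":40,"roll":0},{"dp":[-180,21.5,0],"jaw":40,"roll":0},{"dp":[-192,23,0],"jaw":40,"roll":0}]}}

```text
time_s: 30.85
tcp_pos: [0.47, -0.0177, 0.1292]
eef_rot: [179.9, -0.1, -115.1]
contact_force: [0.1, -0.2, -0.7]
gripper_width: 0.0383
gripper_force: 20.0
```

Call:
{"method": "send_rows", "body": {"steps": [{"dp":[-40,11,0],"jaw":40,"roll":0},{"dp":[-90,25,0],"jaw":40,"roll":0},{"dp":[-140,40,0],"jaw":40,"roll":0},{"dp":[-180,51,0],"jaw":40,"roll":0},{"dp":[-192.8,54.5,0],"jaw":40,"roll":0}]}}

```text
time_s: 31.48
tcp_pos: [0.5027, 0.1795, 0.1292]
eef_rot: [179.9, -0.1, -115.1]
contact_force: [-0.8, -0.7, -1.3]
gripper_width: 0.0382
gripper_force: 20.0
```

Call:
{"method": "send_rows", "body": {"steps": [{"dp":[0,0,0],"jaw":40,"roll":0},{"dp":[0,0,0],"jaw":40,"roll":0},{"dp":[0,0,0],"jaw":40,"roll":0}]}}

```text
time_s: 31.85
tcp_pos: [0.5027, 0.1771, 0.1303]
eef_rot: [180.0, -0.0, -115.3]
contact_force: [0.5, -0.5, 0.3]
gripper_width: 0.0384
gripper_force: 20.0
```

```bash
cat > chk.py <<'E'
from m import *
c=cap('wrist');s=r.get_state();print(s['tcp_pos'])
print('nest blue',[e for e,_ in blobs(c,'blue')])
gr=cv2.cvtColor(c['image'],cv2.COLOR_BGR2GRAY)
row=np.where(gr[285,270:372]<70)[0]+270;top=np.where(gr[255:310,318]<70)[0]
print('ball cols at row285',row.min(),row.max(),'top row',255+top.min(),'pred',w2px(c,s['tcp_pos']+[0,0,.025]))
E
python3 chk.py
```

```text
[0.50277757 0.17722733 0.13034478]
nest blue [array([127.4, 142.5]), array([258.2, 142.7]), array([ 93.1, 247.6]), array([318.1, 248.2])]
ball cols at row285 270 370 top row 267 pred [[318.3561301  310.42580796]]
```

```bash
python3 -c "
from plan import *
plan([(502.8,177.7,43.5,-115.2),(502.8,177.7,130,-115.2),(574.8,142.8,130,-145.2),(574.8,142.8,60,-145.2),(574.8,142.8,60,-175.2),(574.8,142.8,60,-205.2)])"
```

```text
[-0.0, 0.0, 86.5] -0.0 -> [ 502.8  177.7   43.5 -115.2]
[-0.0, 0.0, -86.5] -0.0 -> [ 502.8  177.7  130.  -115.2]
[0.9, -80.0, -0.0] 0.524 -> [ 574.8  142.8  130.  -145.2]
[0.0, 0.0, 70.0] -0.0 -> [ 574.8  142.8   60.  -145.2]
[0.0, 0.0, -0.0] 0.523 -> [ 574.8  142.8   60.  -175.2]
[0.0, 0.0, -0.0] 0.524 -> [ 574.8  142.8   60.  -205.2]
```

Call:
{"method": "send_rows", "body": {"steps": [{"dp":[0,0,15],"jaw":40,"roll":0},{"dp":[0,0,35],"jaw":40,"roll":0},{"dp":[0,0,55],"jaw":40,"roll":0},{"dp":[0,0,68],"jaw":40,"roll":0},{"dp":[0,0,74],"jaw":40,"roll":0}]}}

```text
time_s: 32.52
tcp_pos: [0.5025, 0.1777, 0.0552]
eef_rot: [180.0, -0.1, -115.2]
contact_force: [-0.2, 0.1, -0.7]
gripper_width: 0.0384
gripper_force: 20.0
```

Call:
{"method": "send_rows", "body": {"steps": [{"dp":[0,0,4],"jaw":40,"roll":0},{"dp":[0,0,8],"jaw":40,"roll":0},{"dp":[0,0,11],"jaw":40,"roll":0},{"dp":[0,0,12],"jaw":40,"roll":0},{"dp":[0,0,12.5],"jaw":40,"roll":0}]}}

```text
time_s: 33.15
tcp_pos: [0.503, 0.1783, 0.0439]
eef_rot: [-180.0, 0.0, -115.2]
contact_force: [0.8, -0.1, -1.2]
gripper_width: 0.0383
gripper_force: 20.0
```

Call:
{"method": "send_rows", "body": {"steps": [{"dp":[0,0,0],"jaw":40,"roll":0},{"dp":[0,0,0],"jaw":50,"roll":0},{"dp":[0,0,0],"jaw":64,"roll":0},{"dp":[0,0,0],"jaw":64,"roll":0}]}}

```text
time_s: 33.65
tcp_pos: [0.503, 0.1783, 0.0439]
eef_rot: [-180.0, 0.0, -115.2]
contact_force: [-0.1, 0.6, 0.8]
gripper_width: 0.0547
gripper_force: 0.0
```

Call:
{"method": "send_rows", "body": {"steps": [{"dp":[0,0,-10],"jaw":64,"roll":0},{"dp":[0,0,-30],"jaw":64,"roll":0},{"dp":[0,0,-60],"jaw":64,"roll":0},{"dp":[0,0,-86.5],"jaw":64,"roll":0},{"dp":[0,0,-86.5],"jaw":64,"roll":0}]}}

```text
time_s: 34.28
tcp_pos: [0.5043, 0.1791, 0.1332]
eef_rot: [-179.9, 0.3, -115.2]
contact_force: [-0.2, -0.2, -0.6]
gripper_width: 0.056
gripper_force: 0.0
```

Call:
{"method": "send_rows", "body": {"steps": [{"dp":[0.2,-18,0],"jaw":60,"roll":0.12},{"dp":[0.5,-40,0],"jaw":50,"roll":0.26},{"dp":[0.7,-65,0],"jaw":45,"roll":0.42},{"dp":[0.9,-80,0],"jaw":45,"roll":0.524},{"dp":[0.9,-80,0],"jaw":45,"roll":0.524}]}}

```text
time_s: 34.9
tcp_pos: [0.5751, 0.1427, 0.1295]
eef_rot: [180.0, -0.1, -145.3]
contact_force: [-1.3, -0.1, 0.2]
gripper_width: 0.039
gripper_force: 0.0
```

Call:
{"method": "send_rows", "body": {"steps": [{"dp":[0,0,5],"jaw":45,"roll":0},{"dp":[0,0,25],"jaw":45,"roll":0},{"dp":[0,0,50],"jaw":45,"roll":0},{"dp":[0,0,70],"jaw":45,"roll":0},{"dp":[0,0,70],"jaw":45,"roll":0}]}}

```text
time_s: 35.52
tcp_pos: [0.5731, 0.1429, 0.0587]
eef_rot: [180.0, -0.2, -145.1]
contact_force: [0.2, -0.4, 0.8]
gripper_width: 0.0391
gripper_force: 0.0
```

Call:
{"method": "send_rows", "body": {"steps": [{"dp":[0,0,0],"jaw":25,"roll":0},{"dp":[0,0,0],"jaw":12,"roll":0},{"dp":[0,0,0],"jaw":12,"roll":0},{"dp":[0,0,0],"jaw":12,"roll":0}]}}

```text
time_s: 36.02
tcp_pos: [0.5755, 0.1431, 0.061]
eef_rot: [-180.0, 0.1, -145.2]
contact_force: [1.3, -1.4, 3.2]
gripper_width: 0.0138
gripper_force: 20.0
```

Call:
{"method": "send_rows", "body": {"steps": [{"dp":[0,0,0],"jaw":12,"roll":0.08},{"dp":[0,0,0],"jaw":12,"roll":0.19},{"dp":[0,0,0],"jaw":12,"roll":0.3},{"dp":[0,0,0],"jaw":12,"roll":0.41},{"dp":[0,0,0],"jaw":12,"roll":0.523}]}}

```text
time_s: 36.65
tcp_pos: [0.5755, 0.143, 0.061]
eef_rot: [-180.0, 0.1, -175.4]
contact_force: [1.0, -3.5, 2.9]
gripper_width: 0.0139
gripper_force: 20.0
```

Call:
{"method": "send_rows", "body": {"steps": [{"dp":[0,0,0],"jaw":12,"roll":0.11},{"dp":[0,0,0],"jaw":12,"roll":0.22},{"dp":[0,0,0],"jaw":12,"roll":0.33},{"dp":[0,0,0],"jaw":12,"roll":0.44},{"dp":[0,0,0],"jaw":12,"roll":0.524}]}}

```text
time_s: 37.28
tcp_pos: [0.5755, 0.1429, 0.061]
eef_rot: [180.0, 0.1, 154.6]
contact_force: [1.7, -4.4, 3.2]
gripper_width: 0.0141
gripper_force: 20.0
```

Call:
{"method": "send_rows", "body": {"steps": [{"dp":[0,0,0],"jaw":12,"roll":0},{"dp":[0,0,0],"jaw":30,"roll":0},{"dp":[0,0,0],"jaw":45,"roll":0},{"dp":[0,0,0],"jaw":45,"roll":0}]}}

```text
time_s: 37.78
tcp_pos: [0.5746, 0.1435, 0.06]
eef_rot: [-180.0, -0.0, 154.8]
contact_force: [0.1, 1.1, -0.3]
gripper_width: 0.037
gripper_force: 0.0
```

Call:
{"method": "send_rows", "body": {"steps": [{"dp":[0,0,-20],"jaw":45,"roll":0},{"dp":[0,0,-50],"jaw":45,"roll":0},{"dp":[0,0,-80],"jaw":45,"roll":0},{"dp":[0,0,-90],"jaw":45,"roll":0},{"dp":[0,0,-90],"jaw":45,"roll":0}]}}

```text
time_s: 38.4
tcp_pos: [0.5749, 0.1436, 0.1504]
eef_rot: [179.9, 0.0, 154.8]
contact_force: [-0.0, -0.6, 0.2]
gripper_width: 0.0393
gripper_force: 0.0
```

```bash
echo '[574.8,142.8,150,-205.2]'>cmd.json; python3 -c "
from m import *
from plan import *
c=cap('top')
for x in balls(c):print(x)
print(r.get_state()['joints'])
plan([(530,0,150,-160.2),(480,-200,150,-115.2),(449.3,-329.3,150,-115.2)])"
```

```text
(array([ 0.4492, -0.3293,  0.02  ]), array([501, 320,  21,  21, 289], dtype=int32))
[ 3.28908563e+01  1.55844682e+01 -1.50647568e+01 -3.03504329e-02
 -5.93883450e+01 -1.48100480e+02]
[-20.3, -148.3, -0.0] -0.785 -> [ 530.    -0.   150.  -160.2]
[114.7, -171.2, -0.0] -0.786 -> [ 480.  -199.9  150.  -115.2]
[130.1, -27.3, -0.0] 0.0 -> [ 449.4 -329.3  150.  -115.2]
```

Call:
{"method": "send_rows", "body": {"steps": [{"dp":[-4,-30,0],"jaw":50,"roll":-0.16},{"dp":[-8,-60,0],"jaw":60,"roll":-0.32},{"dp":[-12,-90,0],"jaw":70,"roll":-0.48},{"dp":[-16,-120,0],"jaw":70,"roll":-0.64},{"dp":[-20.3,-148.3,0],"jaw":70,"roll":-0.785}]}}

```text
time_s: 39.08
tcp_pos: [0.5288, -0.0006, 0.1487]
eef_rot: [180.0, -0.1, -160.0]
contact_force: [0.7, 0.4, -0.5]
gripper_width: 0.0615
gripper_force: 0.0
```

Call:
{"method": "send_rows", "body": {"steps": [{"dp":[23,-34,0],"jaw":70,"roll":-0.16},{"dp":[46,-68,0],"jaw":70,"roll":-0.32},{"dp":[69,-103,0],"jaw":70,"roll":-0.48},{"dp":[92,-137,0],"jaw":70,"roll":-0.64},{"dp":[114.7,-171.2,0],"jaw":70,"roll":-0.786}]}}

```text
time_s: 39.7
tcp_pos: [0.4787, -0.2005, 0.1489]
eef_rot: [179.9, -0.0, -114.9]
contact_force: [0.8, 0.2, 0.3]
gripper_width: 0.0613
gripper_force: 0.0
```

Call:
{"method": "send_rows", "body": {"steps": [{"dp":[45,-9,0],"jaw":70,"roll":0},{"dp":[90,-19,0],"jaw":70,"roll":0},{"dp":[120,-25,0],"jaw":70,"roll":0},{"dp":[130.1,-27.3,0],"jaw":70,"roll":0},{"dp":[130.1,-27.3,0],"jaw":70,"roll":0}]}}

```text
time_s: 40.33
tcp_pos: [0.4486, -0.3287, 0.1492]
eef_rot: [179.9, -0.0, -115.3]
contact_force: [-0.1, 0.6, 0.2]
gripper_width: 0.0615
gripper_force: 0.0
```

Call:
{"method": "send_rows", "body": {"steps": [{"dp":[0,0,0],"jaw":70,"roll":0}]}}

```text
time_s: 40.45
tcp_pos: [0.4493, -0.3279, 0.1499]
eef_rot: [180.0, 0.0, -115.2]
contact_force: [-0.2, 0.6, 0.1]
gripper_width: 0.0612
gripper_force: 0.0
```

```bash
python3 -c "
from m import *
wrist_ball((.4493,-.3293))
print(r.get_state()['tcp_pos'],r.get_state()['eef_rot'])"
```

```text
[ 295  204   47   47 1514] px (np.float64(318.0), np.float64(227.0)) guess [318. 226.] world [ 0.4494 -0.3284  0.02  ]
[ 0.44949126 -0.32783987  0.15008652] [ 1.79984102e+02  5.12272145e-03 -1.15148497e+02]
```

Aligned within a millimetre, so I'll grasp ball 4.

Call:
{"method": "send_rows", "body": {"steps": [{"dp":[0,0,45],"jaw":70,"roll":0},{"dp":[0,0,90],"jaw":70,"roll":0},{"dp":[0,0,130],"jaw":70,"roll":0},{"dp":[0,0,147],"jaw":70,"roll":0},{"dp":[0,0,154],"jaw":70,"roll":0}]}}

```text
time_s: 41.12
tcp_pos: [0.4491, -0.3278, -0.0047]
eef_rot: [179.9, -0.0, -115.1]
contact_force: [0.9, 0.5, 0.9]
gripper_width: 0.0616
gripper_force: 0.0
```

Call:
{"method": "send_rows", "body": {"steps": [{"dp":[0,0,1],"jaw":70,"roll":0},{"dp":[0,0,2],"jaw":55,"roll":0},{"dp":[0,0,2],"jaw":40,"roll":0},{"dp":[0,0,2],"jaw":40,"roll":0},{"dp":[0,0,2],"jaw":40,"roll":0}]}}

```text
time_s: 41.75
tcp_pos: [0.4496, -0.3289, -0.0051]
eef_rot: [-179.9, 0.0, -115.2]
contact_force: [-0.6, 1.9, 4.0]
gripper_width: 0.0384
gripper_force: 20.0
```

Call:
{"method": "send_rows", "body": {"steps": [{"dp":[0,0,0],"jaw":40,"roll":0}]}}

```text
time_s: 41.88
tcp_pos: [0.4496, -0.3289, -0.0052]
eef_rot: [-179.9, -0.0, -115.2]
contact_force: [-0.4, 1.5, 6.7]
gripper_width: 0.0384
gripper_force: 20.0
```

```bash
echo '[449.4,-329.3,-6,-115.2]'>cmd.json; python3 -c "
from plan import *
plan([(449.4,-329.3,130,-115.2),(475,-80,130,-115.2),(502.8,177.7,130,-115.2)])"
```

```text
[0.0, 0.0, -136.0] -0.0 -> [ 449.4 -329.3  130.  -115.2]
[-236.5, 83.0, -0.0] -0.0 -> [ 475.   -80.   130.  -115.2]
[-245.0, 84.6, -0.0] -0.0 -> [ 502.8  177.7  130.  -115.2]
```

Call:
{"method": "send_rows", "body": {"steps": [{"dp":[0,0,-15],"jaw":40,"roll":0},{"dp":[0,0,-45],"jaw":40,"roll":0},{"dp":[0,0,-90],"jaw":40,"roll":0},{"dp":[0,0,-125],"jaw":40,"roll":0},{"dp":[0,0,-136],"jaw":40,"roll":0}]}}

```text
time_s: 42.5
tcp_pos: [0.4503, -0.3292, 0.1334]
eef_rot: [-179.8, 0.0, -115.2]
contact_force: [-0.3, -0.1, -1.5]
gripper_width: 0.0385
gripper_force: 20.0
```

Call:
{"method": "send_rows", "body": {"steps": [{"dp":[-45,16,0],"jaw":40,"roll":0},{"dp":[-98,34,0],"jaw":40,"roll":0},{"dp":[-150,53,0],"jaw":40,"roll":0},{"dp":[-200,70,0],"jaw":40,"roll":0},{"dp":[-236.5,83,0],"jaw":40,"roll":0}]}}

```text
time_s: 43.12
tcp_pos: [0.4743, -0.0775, 0.13]
eef_rot: [180.0, -0.0, -115.2]
contact_force: [0.8, 0.8, 0.1]
gripper_width: 0.0387
gripper_force: 20.0
```

Call:
{"method": "send_rows", "body": {"steps": [{"dp":[-50,17,0],"jaw":40,"roll":0},{"dp":[-104,36,0],"jaw":40,"roll":0},{"dp":[-158,55,0],"jaw":40,"roll":0},{"dp":[-210,73,0],"jaw":40,"roll":0},{"dp":[-245,84.6,0],"jaw":40,"roll":0}]}}

```text
time_s: 43.75
tcp_pos: [0.5022, 0.1804, 0.1298]
eef_rot: [180.0, -0.0, -115.1]
contact_force: [0.8, -0.6, -0.1]
gripper_width: 0.0392
gripper_force: 20.0
```

Call:
{"method": "send_rows", "body": {"steps": [{"dp":[0,0,0],"jaw":40,"roll":0},{"dp":[0,0,0],"jaw":40,"roll":0},{"dp":[0,0,0],"jaw":40,"roll":0}]}}

```text
time_s: 44.12
tcp_pos: [0.5023, 0.1773, 0.1301]
eef_rot: [180.0, -0.0, -115.3]
contact_force: [0.4, -0.3, -0.6]
gripper_width: 0.0384
gripper_force: 20.0
```

```bash
python3 chk.py
```

```text
[0.50249348 0.17730694 0.13018545]
nest blue [array([126.7, 142.8]), array([317.4, 247.2]), array([116.5, 248.7]), array([106. , 268.3])]
ball cols at row285 270 370 top row 266 pred [[318.12937277 310.19799914]]
```

```bash
python3 -c "
from plan import *
plan([(502.8,177.7,43.5,-115.2),(502.8,177.7,130,-115.2),(540,160,130,-70.2),(574.8,142.8,130,-25.2),(574.8,142.8,60,-25.2),(574.8,142.8,60,-55.2),(574.8,142.8,60,-85.2)])"
```

```text
[0.0, -0.0, 86.5] -0.0 -> [ 502.8  177.7   43.5 -115.2]
[0.0, -0.0, -86.5] -0.0 -> [ 502.8  177.7  130.  -115.2]
[0.2, -41.2, -0.0] -0.785 -> [540.  160.  130.  -70.2]
[28.0, -27.0, -0.0] -0.786 -> [574.8 142.8 130.  -25.2]
[-0.0, 0.0, 70.0] 0.0 -> [574.8 142.8  60.  -25.2]
[-0.0, 0.0, -0.0] 0.524 -> [574.8 142.8  60.  -55.2]
[-0.0, 0.0, -0.0] 0.523 -> [574.8 142.8  60.  -85.2]
```

Call:
{"method": "send_rows", "body": {"steps": [{"dp":[0,0,15],"jaw":40,"roll":0},{"dp":[0,0,35],"jaw":40,"roll":0},{"dp":[0,0,55],"jaw":40,"roll":0},{"dp":[0,0,68],"jaw":40,"roll":0},{"dp":[0,0,74],"jaw":40,"roll":0}]}}

```text
time_s: 44.8
tcp_pos: [0.5023, 0.1777, 0.0552]
eef_rot: [180.0, -0.1, -115.2]
contact_force: [0.2, -0.6, -0.7]
gripper_width: 0.0387
gripper_force: 20.0
```

Call:
{"method": "send_rows", "body": {"steps": [{"dp":[0,0,4],"jaw":40,"roll":0},{"dp":[0,0,8],"jaw":40,"roll":0},{"dp":[0,0,11],"jaw":40,"roll":0},{"dp":[0,0,12],"jaw":40,"roll":0},{"dp":[0,0,12.5],"jaw":40,"roll":0}]}}

```text
time_s: 45.42
tcp_pos: [0.5028, 0.1784, 0.0439]
eef_rot: [-180.0, 0.0, -115.2]
contact_force: [-0.2, -0.3, -0.3]
gripper_width: 0.0388
gripper_force: 20.0
```

Call:
{"method": "send_rows", "body": {"steps": [{"dp":[0,0,0],"jaw":40,"roll":0},{"dp":[0,0,0],"jaw":50,"roll":0},{"dp":[0,0,0],"jaw":64,"roll":0},{"dp":[0,0,0],"jaw":64,"roll":0}]}}

```text
time_s: 45.92
tcp_pos: [0.5028, 0.1784, 0.0439]
eef_rot: [-180.0, 0.0, -115.2]
contact_force: [0.4, 0.1, -0.2]
gripper_width: 0.0545
gripper_force: 0.0
```

Call:
{"method": "send_rows", "body": {"steps": [{"dp":[0,0,-10],"jaw":64,"roll":0},{"dp":[0,0,-30],"jaw":64,"roll":0},{"dp":[0,0,-60],"jaw":64,"roll":0},{"dp":[0,0,-86.5],"jaw":64,"roll":0},{"dp":[0,0,-86.5],"jaw":64,"roll":0}]}}

```text
time_s: 46.55
tcp_pos: [0.5041, 0.1792, 0.1332]
eef_rot: [-179.9, 0.3, -115.2]
contact_force: [-0.6, -0.0, -0.7]
gripper_width: 0.0566
gripper_force: 0.0
```

Call:
{"method": "send_rows", "body": {"steps": [{"dp":[0,-10,0],"jaw":55,"roll":-0.17},{"dp":[0.1,-20,0],"jaw":50,"roll":-0.34},{"dp":[0.1,-30,0],"jaw":45,"roll":-0.51},{"dp":[0.2,-38,0],"jaw":45,"roll":-0.68},{"dp":[0.2,-41.2,0],"jaw":45,"roll":-0.785}]}}

```text
time_s: 47.18
tcp_pos: [0.5399, 0.1602, 0.1298]
eef_rot: [179.9, -0.0, -70.0]
contact_force: [-0.0, 0.8, -0.3]
gripper_width: 0.0397
gripper_force: 0.0
```

Call:
{"method": "send_rows", "body": {"steps": [{"dp":[6,-7,0],"jaw":45,"roll":-0.17},{"dp":[12,-14,0],"jaw":45,"roll":-0.34},{"dp":[18,-20,0],"jaw":45,"roll":-0.51},{"dp":[25,-25,0],"jaw":45,"roll":-0.68},{"dp":[28,-27,0],"jaw":45,"roll":-0.786}]}}

```text
time_s: 47.8
tcp_pos: [0.5747, 0.1429, 0.1298]
eef_rot: [180.0, 0.0, -25.0]
contact_force: [-0.1, 0.9, -0.1]
gripper_width: 0.0396
gripper_force: 0.0
```

Call:
{"method": "send_rows", "body": {"steps": [{"dp":[0,0,0],"jaw":45,"roll":0},{"dp":[0,0,20],"jaw":45,"roll":0},{"dp":[0,0,45],"jaw":45,"roll":0},{"dp":[0,0,70],"jaw":45,"roll":0},{"dp":[0,0,70],"jaw":45,"roll":0}]}}

```text
time_s: 48.42
tcp_pos: [0.5731, 0.1426, 0.0584]
eef_rot: [179.8, 0.1, -25.3]
contact_force: [-0.2, 0.2, 0.6]
gripper_width: 0.0397
gripper_force: 0.0
```

Call:
{"method": "send_rows", "body": {"steps": [{"dp":[0,0,0],"jaw":25,"roll":0},{"dp":[0,0,0],"jaw":12,"roll":0},{"dp":[0,0,0],"jaw":12,"roll":0},{"dp":[0,0,0],"jaw":12,"roll":0}]}}

```text
time_s: 48.92
tcp_pos: [0.5749, 0.1431, 0.0611]
eef_rot: [-180.0, -0.0, -25.2]
contact_force: [-2.0, -2.8, 5.3]
gripper_width: 0.0137
gripper_force: 20.0
```

Call:
{"method": "send_rows", "body": {"steps": [{"dp":[0,0,0],"jaw":12,"roll":0.08},{"dp":[0,0,0],"jaw":12,"roll":0.19},{"dp":[0,0,0],"jaw":12,"roll":0.3},{"dp":[0,0,0],"jaw":12,"roll":0.41},{"dp":[0,0,0],"jaw":12,"roll":0.524}]}}

```text
time_s: 49.55
tcp_pos: [0.575, 0.1433, 0.0611]
eef_rot: [-180.0, -0.0, -55.4]
contact_force: [-2.4, -1.5, 5.8]
gripper_width: 0.0139
gripper_force: 20.0
```

Call:
{"method": "send_rows", "body": {"steps": [{"dp":[0,0,0],"jaw":12,"roll":0.11},{"dp":[0,0,0],"jaw":12,"roll":0.22},{"dp":[0,0,0],"jaw":12,"roll":0.33},{"dp":[0,0,0],"jaw":12,"roll":0.44},{"dp":[0,0,0],"jaw":12,"roll":0.523}]}}

```text
time_s: 50.18
tcp_pos: [0.5752, 0.1433, 0.0611]
eef_rot: [-179.9, 0.0, -85.4]
contact_force: [-1.1, -2.1, 5.6]
gripper_width: 0.0139
gripper_force: 20.0
```

Call:
{"method": "send_rows", "body": {"steps": [{"dp":[0,0,0],"jaw":12,"roll":0},{"dp":[0,0,0],"jaw":30,"roll":0},{"dp":[0,0,0],"jaw":45,"roll":0},{"dp":[0,0,0],"jaw":45,"roll":0}]}}

```text
time_s: 50.68
tcp_pos: [0.5747, 0.1434, 0.0601]
eef_rot: [180.0, 0.0, -85.2]
contact_force: [-0.3, 0.7, 0.2]
gripper_width: 0.0369
gripper_force: 0.0
```

Call:
{"method": "send_rows", "body": {"steps": [{"dp":[0,0,-20],"jaw":45,"roll":0},{"dp":[0,0,-50],"jaw":45,"roll":0},{"dp":[0,0,-80],"jaw":45,"roll":0},{"dp":[0,0,-90],"jaw":45,"roll":0},{"dp":[0,0,-90],"jaw":45,"roll":0}]}}

```text
time_s: 51.3
tcp_pos: [0.5749, 0.1435, 0.1504]
eef_rot: [-180.0, 0.0, -85.2]
contact_force: [-0.4, -0.7, -1.4]
gripper_width: 0.0397
gripper_force: 0.0
```

```bash
echo '[574.8,142.8,150,-85.2]'>cmd.json; python3 -c "
from h import *
c=cap('top');s=cap('wrist')
print(w2px(s,[.6065,.288,.062]))
cv2.imwrite('pics/t9.png',np.hstack([cv2.resize(c['image'][130:400,130:400],(380,380)),cv2.resize(s['image'],(416,312))[:, :416] if 0 else cv2.copyMakeBorder(cv2.resize(s['image'],(416,312)),0,68,0,0,cv2.BORDER_CONSTANT)]))
"
```

```text
[[265.23353857 406.32607421]]
```

View pics/t9.png

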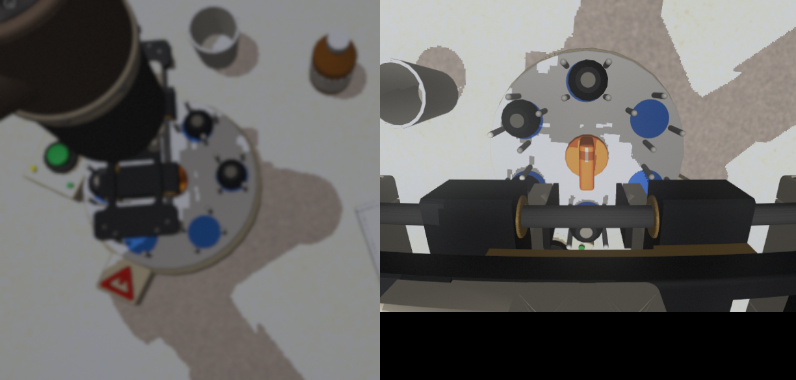

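All four balls sit in nests, the arrow nest is empty and the bystanders are in place. Now the button, with closed fingers and a slow descent under force check.

```bash
python3 -c "
from plan import *
plan([(606,288.5,110,-85.2)])"
```

```text
[-142.6, -43.3, 40.0] -0.0 -> [606.  288.5 110.  -85.2]
```

Call:
{"method": "send_rows", "body": {"steps": [{"dp":[-35,-11,0],"jaw":20,"roll":0},{"dp":[-80,-24,0],"jaw":0,"roll":0},{"dp":[-120,-36,0],"jaw":0,"roll":0},{"dp":[-142.6,-43.3,0],"jaw":0,"roll":0},{"dp":[-142.6,-43.3,0],"jaw":0,"roll":0}]}}

```text
time_s: 52.02
tcp_pos: [0.6056, 0.2901, 0.1485]
eef_rot: [179.9, -0.1, -85.1]
contact_force: [-0.0, -0.6, 0.2]
gripper_width: 0.0005
gripper_force: 0.0
```

Call:
{"method": "send_rows", "body": {"steps": [{"dp":[0,0,30],"jaw":0,"roll":0},{"dp":[0,0,60],"jaw":0,"roll":0},{"dp":[0,0,80],"jaw":0,"roll":0},{"dp":[0,0,92],"jaw":0,"roll":0},{"dp":[0,0,94],"jaw":0,"roll":0}]}}

```text
time_s: 52.65
tcp_pos: [0.6056, 0.2882, 0.0555]
eef_rot: [179.9, -0.1, -85.2]
contact_force: [-0.4, 0.2, -0.8]
gripper_width: 0.0003
gripper_force: 0.0
```

Call:
{"method": "send_rows", "body": {"steps": [{"dp":[0,0,0],"jaw":0,"roll":0},{"dp":[0,0,2],"jaw":0,"roll":0},{"dp":[0,0,4],"jaw":0,"roll":0},{"dp":[0,0,5],"jaw":0,"roll":0},{"dp":[0,0,5],"jaw":0,"roll":0}]}}

```text
time_s: 53.28
tcp_pos: [0.6059, 0.2891, 0.0512]
eef_rot: [180.0, -0.0, -85.2]
contact_force: [-0.1, 0.4, -0.5]
gripper_width: 0.0003
gripper_force: 0.0
```

```bash
python3 -c "
from h import *
s=r.get_state();print(s['tcp_pos'],s['contact_force'])
c=cap('scene');cv2.imwrite('pics/b.png',cv2.resize(c['image'][150:300,340:540],None,fx=4,fy=4))"
```

```text
[0.60592995 0.28908072 0.05122931] [-0.09900017  0.39516935 -0.45799246]
```

View pics/b.png

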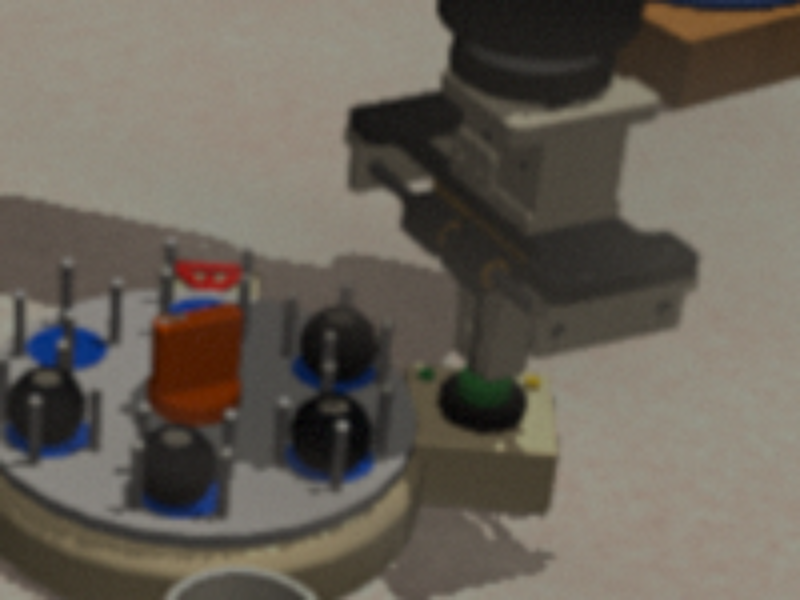

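The scene view shows the fingers just above the button at (485,375), and all four balls seated. I'll creep down.

Call:
{"method": "send_rows", "body": {"steps": [{"dp":[0,0,1],"jaw":0,"roll":0},{"dp":[0,0,2],"jaw":0,"roll":0},{"dp":[0,0,3],"jaw":0,"roll":0},{"dp":[0,0,4],"jaw":0,"roll":0},{"dp":[0,0,4],"jaw":0,"roll":0}]}}

```text
time_s: 53.95
tcp_pos: [0.606, 0.2891, 0.0474]
eef_rot: [-180.0, -0.0, -85.2]
contact_force: [-1.2, -0.1, 1.4]
gripper_width: 0.0003
gripper_force: 0.9
```

Call:
{"method": "send_rows", "body": {"steps": [{"dp":[0,0,1],"jaw":0,"roll":0},{"dp":[0,0,2],"jaw":0,"roll":0},{"dp":[0,0,3],"jaw":0,"roll":0},{"dp":[0,0,3],"jaw":0,"roll":0},{"dp":[0,0,3],"jaw":0,"roll":0}]}}

```text
time_s: 54.58
tcp_pos: [0.606, 0.289, 0.0443]
eef_rot: [180.0, -0.0, -85.2]
contact_force: [-0.8, -1.8, 3.7]
gripper_width: 0.0007
gripper_force: 1.7
```

Contact is near TCP z=48 mm, and the force follows the spring. I'll press to full travel.

Call:
{"method": "send_rows", "body": {"steps": [{"dp":[0,0,1],"jaw":0,"roll":0},{"dp":[0,0,2],"jaw":0,"roll":0},{"dp":[0,0,3],"jaw":0,"roll":0},{"dp":[0,0,4],"jaw":0,"roll":0},{"dp":[0,0,4],"jaw":0,"roll":0}]}}

```text
time_s: 55.2
tcp_pos: [0.606, 0.2891, 0.0419]
eef_rot: [-180.0, 0.0, -85.2]
contact_force: [-6.4, -1.6, 15.1]
gripper_width: 0.0004
gripper_force: 7.5
```

The force reads 15 N at the end stop, so the button is fully pressed. I'll retreat straight up.

Call:
{"method": "send_rows", "body": {"steps": [{"dp":[0,0,-10],"jaw":0,"roll":0},{"dp":[0,0,-40],"jaw":0,"roll":0},{"dp":[0,0,-80],"jaw":0,"roll":0},{"dp":[0,0,-110],"jaw":0,"roll":0},{"dp":[0,0,-110],"jaw":0,"roll":0}]}}

```text
time_s: 55.82
tcp_pos: [0.6074, 0.2901, 0.1531]
eef_rot: [-179.8, 0.2, -85.2]
contact_force: [0.3, -0.1, -0.1]
gripper_width: 0.0003
gripper_force: 0.0
```

Call:
{"method": "send_rows", "body": {"steps": [{"dp":[0,0,0],"jaw":0,"roll":0},{"dp":[0,0,0],"jaw":0,"roll":0},{"dp":[0,0,0],"jaw":0,"roll":0},{"dp":[0,0,0],"jaw":0,"roll":0}]}}

```text
time_s: 56.32
tcp_pos: [0.6059, 0.289, 0.1497]
eef_rot: [180.0, -0.0, -85.2]
contact_force: [0.8, 0.4, 0.7]
gripper_width: 0.0005
gripper_force: 0.0
```

```bash
python3 -c "
from plant import r
print(r.get_state()['tcp_pos'],r.get_state()['contact_force']); print(r.close_job())"
```

```text
[0.60586508 0.28897289 0.14972227] [0.84788164 0.35610208 0.68252462]
the job is handed in; nothing more can be done
None
```

All four balls are loaded at the arrow, with one clockwise click after each, the start button is pressed, and the job was handed in at about 56 s; ball 2 met the nest floor at about 9 N, and no verdict came back.

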